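# Fit the spacer comb over glazed tiles on a sloping drying stand

### The job

Five freshly glazed tiles stand on edge in the sloping stand and must not lean together on the way to the kiln: take the spacer comb that matches their spacing out of the keeping block and fit it across the tiles, with one tooth in every gap and one outside each end tile, both ends of its back fully down in the forks of the stand, and let go of it. Feel for the gaps and do not force it, since the tiles chip; leave the other comb in its groove and the brush pot where it is.

Things in the scene. Friction and masses are not known exactly. Their poses are not given: they have to be found in the camera images.
- comb_six_mid (a point): Beech comb with SIX teeth, the matching one: a flat board 12 mm thick (x), 202 long (y), 80 tall (z up, away from the teeth). Solid back 40 tall over square-ended teeth 40 long, 11 wide, 24 apart centre to centre. Point: middle of the back's lower edge, 40 above the tips. About 0.13 kg, same both ways round. Stands loose, upright, teeth down, in either groove of the block.
- comb_four_mid (a point): The same point of the other comb: FOUR teeth 20 mm wide, 36 mm apart, otherwise the same shape and size. It is for thicker tiles and does not fit these. It stands in the other groove and stays there.
- block: Fixed plywood keeping block 136 x 180 mm, 35.5 mm tall, origin at the centre of its underside, z up. Two grooves along y at x = -40 and +40 mm, 14.5 mm wide, 22 mm deep, open at both ends, in which the combs stand; 58 mm of each comb is above the block.
- stand: Fixed wooden drying stand, base 165 x 190 mm, origin on the table near its middle, z up. Its bed rises at 30 degrees along +x; its low front is at -x. At either end of the row of tiles (y = -83, +83 mm) a cheek 10 mm thick ends in a fork that opens along the tilted direction: slot 16 mm wide, prongs 35 mm tall with round tops.
- seat (a point): Midway between the forks, level with their slot floors. Axes tilted with the bed: z out of the slots (30 degrees from vertical, leaning to the low front), y along the row of tiles, x up the slope. The comb is home when its point is here, axes parallel, apart from the sideways (y) place of the row: its back rests on the slot floors, its teeth reach 37 mm down between the tiles.
- row (a point): Point 3 mm below the seat along its z, level with the tiles' upper edges, same axes. Five tiles 100 x 100 x 8 mm on edge, 24 mm apart along y (gaps 16 mm), in a loose tray: the middle tile lies up to 8 mm to either side (y) of this point. The row's place is not reported, it must be felt or seen. The tray shifts only under a sideways push of about 9 N. Edges reach 50 mm either way along x.
- brush_pot: Grey pot with brushes, between the block and the stand, 74 mm wide, 95 mm tall (about 245 mm with the brushes), origin at the centre of its underside, z up. Leave it standing there.

How it is judged:
By the outcome, as a careful person would: the job done as asked, in the order asked, and still so for the second after the job is handed in, with the robot touching nothing.
It also fails if it takes over 54 s, if anything falls off the work surface, if the arm or the gripper's body presses on something with over 40 N, if the wrist force passes 120 N, or if a joint passes its speed limit or range.

### The arm

A 7-joint arm with a two-finger parallel gripper is mounted at the origin on the work surface. World frame = base frame: x ahead of the robot, y to its left, z up, the work surface at z = 0. Lengths are in m, angles in rad, forces in N, time in s.
With the tool pointing down it reaches from about 0.425 to 0.925 m from the base axis. Payload 6.8 kg.
Tool frame: the origin (TCP) lies between the finger pads; the fingertips stand r.tcp_to_tips ahead of it and the grasp point (between the pads) lies 3 mm ahead of it (r.tcp_to_tips is the distance from the TCP to the fingertips, in m); z points along the fingers, y is the line along which they close (so a half turn about z gives the same grasp; the last joint's range is limited). The gripper opens to 85 mm and grips with 20 to 120 N. Pads are 22 mm wide; open, the fingers measure 114 mm over their backs; the gripper's body (76 mm by 85 mm) begins 54 mm behind the grasp point. The pads swing forward as they close: fully open they stand 13 mm farther back than shut.
Start: joints at [1.02, 0.477, 0.022, 1.555, -0.011, 1.109, -0.083], TCP at [0.289, -0.61, 0.253] pointing down, gripper open.
Joint ranges: [-2.96, 2.96], [-0.34, 2.1], [-1.41, 1.46], [0.24, 2.44], [-1.37, 4.51], [0.17, 1.92], [-2.96, 2.96]. Speed limits (rad/s): [2.39, 2.39, 3.14, 3.14, 3.14, 3.14, 3.14].

### API

Orientations are given as a rotation vector (axis times angle).
In Python, from bench import r gives the robot as it stands. The module is installed in compiled form; this text tells all that it offers.
- The arm moves only by the tool step_arm, never from a script. Its argument "moves" is a list of rows, each an object of numbers: "rx", "ry", "rz": the turn, a rotation vector about the tool's x, y, z in degrees; "dx", "dy", "dz": the shift along the tool's x, y, z in mm; "gripper": the opening, from -1 (shut) to 1 (fully open). In form: [{"rx": .., "ry": .., "rz": .., "dx": .., "dy": .., "dz": .., "gripper": ..}, ...]. A call has 1 to 20 rows; each row shifts and turns the commanded pose from where the row before left it, along the tool's axes as they then stand; what a row does not reach is not made up. A row lasts 1/8 s, in which the tool goes at most 62.5 mm and 10.7 degrees, less where a joint would pass 70% of its speed; a pose out of reach is approached as far as the arm can. A call is refused whole if a number of a shift passes 62.5 or a number of a turn 10.7, either way. A call with a gripper value outside its range is refused whole. The fingers move at their own pace and stop on an object; "grip_force" is the grip in N (left out, the last holds). Time passes only in rows, so rows that do not move let the fingers close. It gives the time, the measured TCP pose, the force, the opening and the grip force at its end, in the units of the state.
- r.get_obs(): the state, without advancing time (a new reading comes with each control period).
- r.grab_frame(name): name is "scene" or "top" or "wrist"; returns the picture (384x512x3 uint8, blue, green, red); there is no depth.
- r.camera_info(name): a dict with "mtx" (3x3 intrinsics, pixels), "D" ([k1, k2, p1, p2, k3] as OpenCV has them; the pictures are not rectified), "rvec" (rotation vector, rad) and "tvec" (3), from world to camera coordinates, as OpenCV has them. Camera axes: x right, y down, z forward; pixel columns grow to the right and rows downward; lengths in m; the calibration is good to about 2 mm. A picture is of the moment at which its call begins: read the wrist's pose just before it. camera_info takes no time and is no camera call; for the wrist camera it gives the pose at the moment of the call.
- r.hand_in(): hands the job in; it is judged then, once.
The state is a dict: "clock": time; "joints": joint angles; "qvel": joint speeds; "tau": joint torques, N m; "tcp_pos": TCP position; "orientation": TCP orientation; "contact_force": force on the tool from outside, world axes, zero at the start; "moment": the same for the moment, N m; "grip_width": finger opening in m; "gripper_force": force on a finger pad.
Only numpy, scipy, OpenCV 4.12 (cv2) and the standard library are available. Lean on these libraries where they do the work, as an engineer would, in place of code of your own. Each camera call takes 0.05 s, during which the arm holds its last target. There are 200 camera calls.

## Working session

There is one attempt and no reset: what is moved stays moved. The work goes in short steps, Python scripts to look and compute and a tool call to move; the robot and the scene stay as the last step left them, time stands still between calls to the robot, and variables do not carry over. Pictures are saved under pics/ and viewed, at most 10 in all, crops included, and the job is handed in when it is done.

Besides the shell and the picture viewer there is one more tool, called in YAML: its name, and indented under it one key for each argument. step_arm: Moves the arm, as the interface text tells. Its arguments: {"type":"object","properties":{"moves":{"type":"array","items":{"type":"object","properties":{"rx":{"type":"number"},"ry":{"type":"number"},"rz":{"type":"number"},"dx":{"type":"number"},"dy":{"type":"number"},"dz":{"type":"number"},"gripper":{"type":"number"}}}},"grip_force":{"type":"number"}},"required":["moves"]}

```bash
mkdir -p pics; python3 - <<'E'
from bench import r
import cv2,numpy as np
o=r.get_obs()
for k in ['clock','tcp_pos','orientation','contact_force','grip_width']:print(k,o[k])
print(r.tcp_to_tips)
for n in ['scene','top']:
    f=r.grab_frame(n);cv2.imwrite(f'pics/{n}0.png',f)
    c=r.camera_info(n);print(n,c)
    R=cv2.Rodrigues(np.array(c['rvec']))[0];print('pos',-R.T@np.array(c['tvec']).ravel())
E
```

```text
clock 0.0
tcp_pos [ 0.28896065 -0.60939137  0.25229651]
orientation [-3.06315972e+00 -6.89447914e-01  8.29538676e-04]
contact_force [ 0.11463882 -0.29245201  0.65225312]
grip_width 0.08551508743776966
0.022
scene {'mtx': array([[365.43071956,   0.        , 254.19292712],
       [  0.        , 365.43071956, 195.38882181],
       [  0.        ,   0.        ,   1.        ]]), 'D': array([-0.09229301,  0.        ,  0.        ,  0.        ,  0.        ]), 'rvec': array([ 1.8378784 ,  2.00726962, -0.54736757]), 'tvec': array([ 0.06669348, -0.44911052,  1.21297633])}
pos [1.00959227 0.01561143 0.81113475]
top {'mtx': array([[402.61108349,   0.        , 253.17454829],
       [  0.        , 402.61108349, 193.90613528],
       [  0.        ,   0.        ,   1.        ]]), 'D': array([-0.01887257,  0.        ,  0.        ,  0.        ,  0.        ]), 'rvec': array([ 2.14685333, -2.20013624,  0.08391569]), 'tvec': array([0.02058422, 0.58696142, 0.97681853])}
pos [ 0.50156521 -0.00116298  1.02350029]
```

View pics/scene0.png

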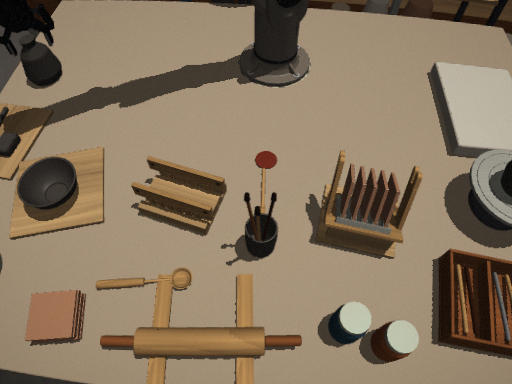

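View pics/top0.png

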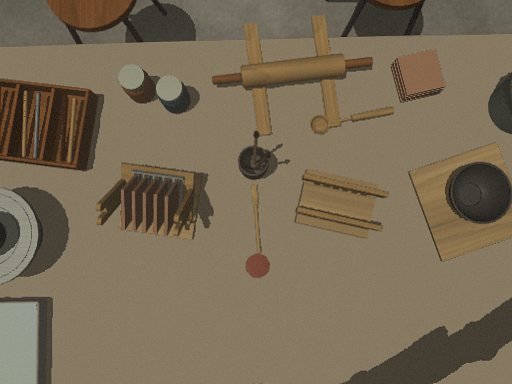

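The scene view shows the block at about (180,195), the pot at (261,235) and the stand at (365,205). In the top view the block is at (340,205), the pot at (254,162) and the stand at (155,200). I'll enlarge these.

```bash
python3 - <<'E'
import cv2,numpy as np
t=cv2.imread('pics/top0.png');s=cv2.imread('pics/scene0.png')
g=lambda im,x,y,w,h:cv2.resize(im[y:y+h,x:x+w],(400,300),interpolation=cv2.INTER_CUBIC)
a=np.vstack([np.hstack([g(t,290,160,100,75+5),g(t,90,155,120,90)]),np.hstack([g(s,125,150,110,82),g(s,310,148,120,110)])])
a=np.clip(a*1.5,0,255).astype(np.uint8)
cv2.imwrite('pics/crop1.png',a)
E
```

```text
(no output)
```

View pics/crop1.png

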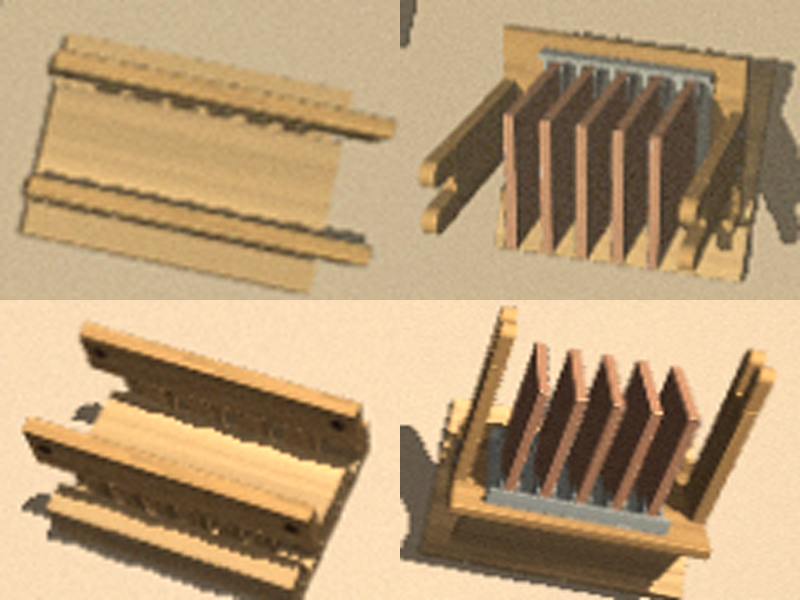

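The crop shows both combs standing in the grooves, running roughly along y with a slight yaw and both overhanging to the right. The stand opens toward the robot: the fork tips lean to -x, and the five brown tile edges show clearly. Next, a rough localisation and an enlarged scene view to count teeth.

```bash
cat > h.py <<'E'
import cv2,numpy as np
from bench import r
from scipy.spatial.transform import Rotation as Rot
def cam(c):
    if isinstance(c,str): c=r.camera_info(c)
    R=cv2.Rodrigues(np.array(c['rvec'],float))[0];t=np.array(c['tvec'],float).ravel()
    return c,R,t
def ray(c,px):
    c,R,t=cam(c)
    u=cv2.undistortPoints(np.array(px,float).reshape(-1,1,2),np.array(c['mtx']),np.array(c['D'])).reshape(-1,2)
    d=np.c_[u,np.ones(len(u))]@R
    return -R.T@t,d/np.linalg.norm(d,axis=1)[:,None]
def plane(c,px,z):
    o,d=ray(c,px);return o+d*((z-o[2])/d[:,2])[:,None]
def tri(ca,pa,cb,pb):
    oa,da=ray(ca,pa);ob,db=ray(cb,pb);out=[]
    for a,b in zip(da,db):
        s=np.linalg.lstsq(np.c_[a,-b],ob-oa,rcond=None)[0]
        out.append((*(oa+a*s[0]+ob+b*s[1])/2, np.linalg.norm(oa+a*s[0]-ob-b*s[1])))
    return np.array(out)
def proj(c,P):
    c,R,t=cam(c)
    return cv2.projectPoints(np.array(P,float).reshape(-1,1,3),np.array(c['rvec'],float),t,np.array(c['mtx']),np.array(c['D']))[0].reshape(-1,2)
def stepinfo():
    o=r.get_obs();R=Rot.from_rotvec(o['orientation']).as_matrix();return o,np.array(o['tcp_pos']),R
E
python3 - <<'E'
from h import *
np.set_printoptions(precision=4,suppress=True)
A=plane('top',[(303,174),(388.7,192.5)],.0935);B=plane('top',[(296.7,207.5),(382.5,226)],.0935)
for n,X in(('A',A),('B',B)):
    d=X[1]-X[0];print(n,X.mean(0),np.linalg.norm(d),np.degrees(np.arctan2(d[0],-d[1])))
# fork tips & tile: rough from both views
print(plane('top',[(254,162)],.0),plane('top',[(123,163),(199,172),(196,238)],.0))
o,p,R=stepinfo();print(R)
c,Rc,t=cam('wrist');print('cam in tool',R.T@(-Rc.T@t-p),'\n',R.T@Rc.T,c['mtx'])
s=cv2.imread('pics/scene0.png')
g=cv2.resize(s[152:232,128:232],(800,600),interpolation=cv2.INTER_CUBIC)
cv2.imwrite('pics/crop2.png',np.clip(g*1.9,0,255).astype(np.uint8))
E
```

```text
A [ 0.6009 -0.2098  0.0935] 0.20276894412144 -13.731626624109083
B [ 0.5237 -0.192   0.0935] 0.20156990955540352 -13.624964897580536
[[0.6717 0.0023 0.    ]] [[0.6779 0.3404 0.    ]
 [0.6494 0.1441 0.    ]
 [0.481  0.1538 0.    ]]
[[ 0.9036  0.4285 -0.0008]
 [ 0.4285 -0.9036  0.0015]
 [-0.0001 -0.0017 -1.    ]]
cam in tool [ 0.0762 -0.0013 -0.1198] 
 [[ 0.0006 -0.9553 -0.2956]
 [ 1.      0.0006 -0.0001]
 [ 0.0002 -0.2956  0.9553]] [[331.0197   0.     259.4402]
 [  0.     331.0197 196.5663]
 [  0.       0.       1.    ]]
```

View pics/crop2.png

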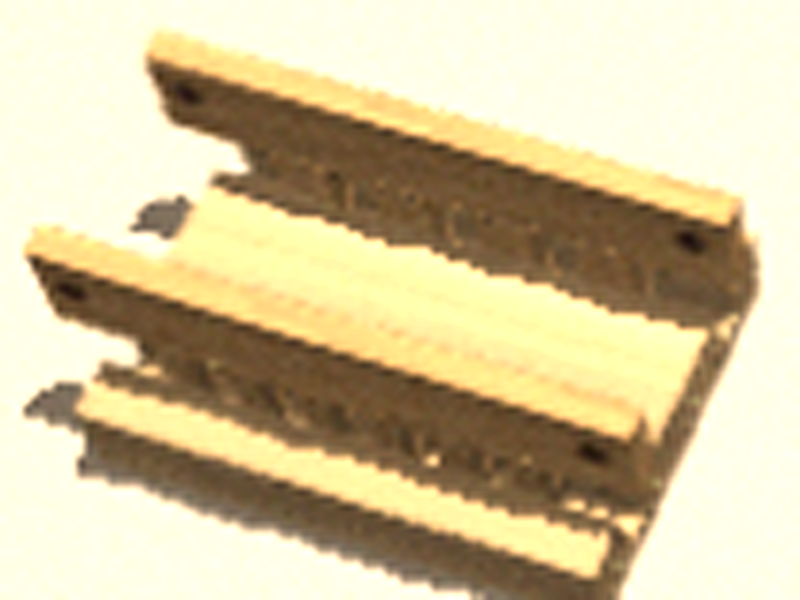

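In the enlarged view the front comb (larger x) shows gaps about 70 px apart, i.e. 24 mm, so it is the six-tooth comb. The rear comb's gaps are about 105 px apart, i.e. 36 mm. I'll check this and localise precisely with the wrist camera.

step_arm:
  moves:
    - {"dx": 36.8,"dy": -39.3,"dz": -6,"gripper": 1}
    - {"dx": 36.8,"dy": -39.3,"dz": -6}
    - {"dx": 36.8,"dy": -39.3,"dz": -6}
    - {"dx": 36.8,"dy": -39.3,"dz": -6}
    - {"dx": 36.8,"dy": -39.3,"dz": -6}
    - {"dx": 36.8,"dy": -39.3,"dz": -6}
    - {"dx": 36.8,"dy": -39.3,"dz": -6}
    - {"dx": 36.8,"dy": -39.3,"dz": -6}
    - {"rz": -10.2}
    - {"rz": -10.2}
    - {"rz": -10.2}
    - {"rz": -10.2}
    - {"rz": -10.2}
    - {"gripper": 1}
    - {"gripper": 1}

```text
invalid input at $.moves[0]: expected keys rx, ry, rz, dx, dy, dz, gripper
```

```bash
python3 - <<'E'
from h import *
import json
np.set_printoptions(precision=4,suppress=True)
o,p,R=stepinfo();print(p,'\n',R)
c=r.camera_info('wrist');f=r.grab_frame('wrist');cv2.imwrite('pics/w1.png',f)
json.dump({k:np.array(v).tolist() for k,v in c.items()},open('w1.json','w'))
print(proj(c,[(.625,-.112,.0935),(.577,-.308,.0935)]))
g=cv2.resize(f,(800,600),interpolation=cv2.INTER_CUBIC)
cv2.imwrite('pics/w1v.png',np.clip(g*1.6,0,255).astype(np.uint8))
E
```

```text
[ 0.289  -0.6094  0.2524] 
 [[ 0.9036  0.4285 -0.0008]
 [ 0.4285 -0.9036  0.0015]
 [-0.0001 -0.0017 -1.    ]]
[[ 779.9195 1059.6131]
 [ 121.9315 -159.9824]]
```

View pics/w1v.png

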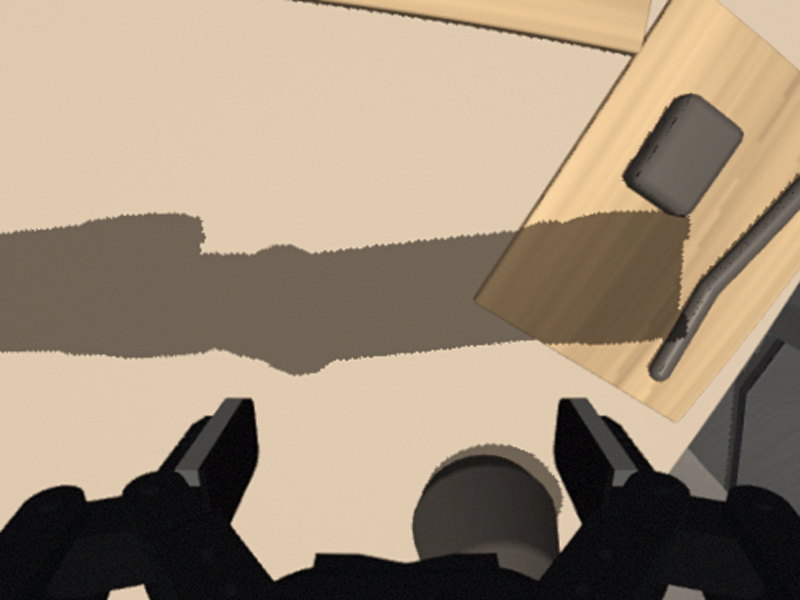

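That was the start pose: every row needs all its keys, so the move was refused. I'll resend it in full.

step_arm:
  moves:
    - {"rx": 0,"ry": 0,"rz": 0,"dx": 36.8,"dy": -39.3,"dz": -6,"gripper": 1}
    - {"rx": 0,"ry": 0,"rz": 0,"dx": 36.8,"dy": -39.3,"dz": -6,"gripper": 1}
    - {"rx": 0,"ry": 0,"rz": 0,"dx": 36.8,"dy": -39.3,"dz": -6,"gripper": 1}
    - {"rx": 0,"ry": 0,"rz": 0,"dx": 36.8,"dy": -39.3,"dz": -6,"gripper": 1}
    - {"rx": 0,"ry": 0,"rz": 0,"dx": 36.8,"dy": -39.3,"dz": -6,"gripper": 1}
    - {"rx": 0,"ry": 0,"rz": 0,"dx": 36.8,"dy": -39.3,"dz": -6,"gripper": 1}
    - {"rx": 0,"ry": 0,"rz": 0,"dx": 36.8,"dy": -39.3,"dz": -6,"gripper": 1}
    - {"rx": 0,"ry": 0,"rz": 0,"dx": 36.8,"dy": -39.3,"dz": -6,"gripper": 1}
    - {"rx": 0,"ry": 0,"rz": -10.2,"dx": 0,"dy": 0,"dz": 0,"gripper": 1}
    - {"rx": 0,"ry": 0,"rz": -10.2,"dx": 0,"dy": 0,"dz": 0,"gripper": 1}
    - {"rx": 0,"ry": 0,"rz": -10.2,"dx": 0,"dy": 0,"dz": 0,"gripper": 1}
    - {"rx": 0,"ry": 0,"rz": -10.2,"dx": 0,"dy": 0,"dz": 0,"gripper": 1}
    - {"rx": 0,"ry": 0,"rz": -10.2,"dx": 0,"dy": 0,"dz": 0,"gripper": 1}
    - {"rx": 0,"ry": 0,"rz": 0,"dx": 0,"dy": 0,"dz": 0,"gripper": 1}
    - {"rx": 0,"ry": 0,"rz": 0,"dx": 0,"dy": 0,"dz": 0,"gripper": 1}

```text
clock: 2.02
tcp_pos: [0.4204, -0.1997, 0.3012]
orientation: [-2.473, -1.938, 0.0]
contact_force: [0.3, 0.3, 0.4]
grip_width: 0.0857
gripper_force: 0.0
```

```bash
cat > wgrab.py <<'E'
from h import *
import json,sys
np.set_printoptions(precision=4,suppress=True)
n=sys.argv[1]
o,p,R=stepinfo();print(o['clock'],p,'\n',R)
c=r.camera_info('wrist');f=r.grab_frame('wrist');cv2.imwrite(f'pics/{n}.png',f)
json.dump({k:np.array(v).tolist() for k,v in c.items()},open(n+'.json','w'))
g=cv2.resize(f,(800,600),interpolation=cv2.INTER_CUBIC)
cv2.imwrite(f'pics/{n}v.png',np.clip(g*1.6,0,255).astype(np.uint8))
E
python3 wgrab.py w2
```

```text
2.025 [ 0.4204 -0.1997  0.3012] 
 [[ 0.2391  0.971  -0.0002]
 [ 0.971  -0.2391  0.0001]
 [ 0.     -0.0002 -1.    ]]
```

View pics/w2v.png

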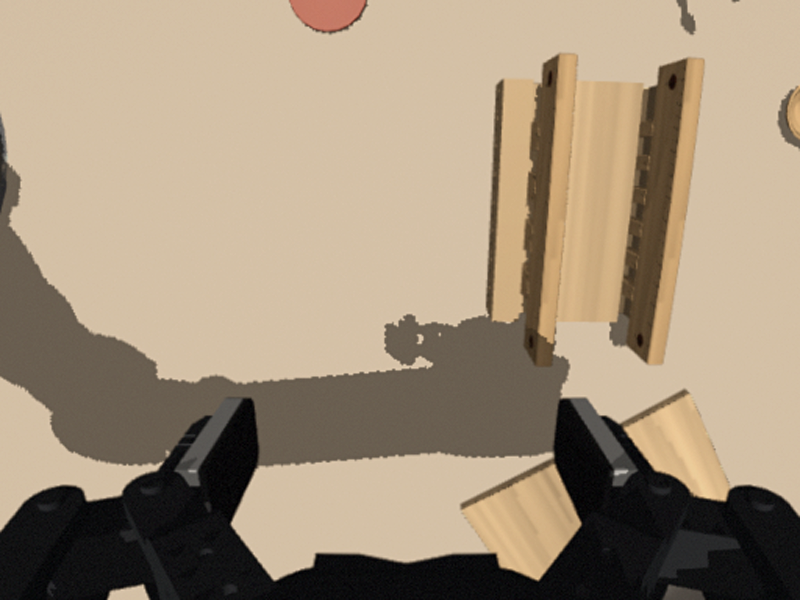

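The right-hand comb (larger x, top face from about (695,60) to (656,363) in the enlarged view) has many narrow gaps about 33 px apart, so it is the six-tooth one. The left comb has wide-spaced teeth. Next I measure its top face and go to the stand for a look before grasping.

```bash
python3 - <<'E'
from h import *
import json
np.set_printoptions(precision=4,suppress=True)
c=json.load(open('w2.json'))
P=plane(c,np.array([(688,60),(703,60),(649,362),(663.5,363)])*.64,.0935)
print(P);e1=P[:2].mean(0);e2=P[2:].mean(0);d=e1-e2;print('mid',(e1+e2)/2,'len',np.linalg.norm(d),'ang y',np.degrees(np.arctan2(-d[0],d[1])))
o,p,R=stepinfo()
tgt=np.array([.40,.24,.40]);print(R.T@(tgt-p)*1000)
E
```

```text
[[ 0.6182 -0.1119  0.0935]
 [ 0.6277 -0.1137  0.0935]
 [ 0.5708 -0.3032  0.0935]
 [ 0.5811 -0.3066  0.0935]]
mid [ 0.5994 -0.2088  0.0935] len 0.19779908208442104 ang y -13.749867281046553
[ 422.1383 -124.7106  -98.7368]
```

step_arm:
  moves:
    - {"rx": 0,"ry": 0,"rz": 0,"dx": 47.5,"dy": -11.7,"dz": -11,"gripper": 1}
    - {"rx": 0,"ry": 0,"rz": 0,"dx": 47.5,"dy": -11.7,"dz": -11,"gripper": 1}
    - {"rx": 0,"ry": 0,"rz": 0,"dx": 47.5,"dy": -11.7,"dz": -11,"gripper": 1}
    - {"rx": 0,"ry": 0,"rz": 0,"dx": 47.5,"dy": -11.7,"dz": -11,"gripper": 1}
    - {"rx": 0,"ry": 0,"rz": 0,"dx": 47.5,"dy": -11.7,"dz": -11,"gripper": 1}
    - {"rx": 0,"ry": 0,"rz": 0,"dx": 47.5,"dy": -11.7,"dz": -11,"gripper": 1}
    - {"rx": 0,"ry": 0,"rz": 0,"dx": 47.5,"dy": -11.7,"dz": -11,"gripper": 1}
    - {"rx": 0,"ry": 0,"rz": 0,"dx": 47.5,"dy": -11.7,"dz": -11,"gripper": 1}
    - {"rx": 0,"ry": 0,"rz": 0,"dx": 47.5,"dy": -11.7,"dz": -11,"gripper": 1}
    - {"rx": 0,"ry": 0,"rz": 0,"dx": 0,"dy": 0,"dz": 0,"gripper": 1}
    - {"rx": 0,"ry": 0,"rz": 0,"dx": 0,"dy": 0,"dz": 0,"gripper": 1}

```text
clock: 3.45
tcp_pos: [0.419, 0.24, 0.3999]
orientation: [2.47, 1.941, -0.001]
contact_force: [0.6, -0.8, -0.1]
grip_width: 0.0851
gripper_force: 0.0
```

```bash
python3 wgrab.py w3
```

```text
3.45 [0.419  0.24   0.3999] 
 [[ 0.2368  0.9716 -0.0005]
 [ 0.9716 -0.2368 -0.0007]
 [-0.0008 -0.0003 -1.    ]]
```

View pics/w3v.png

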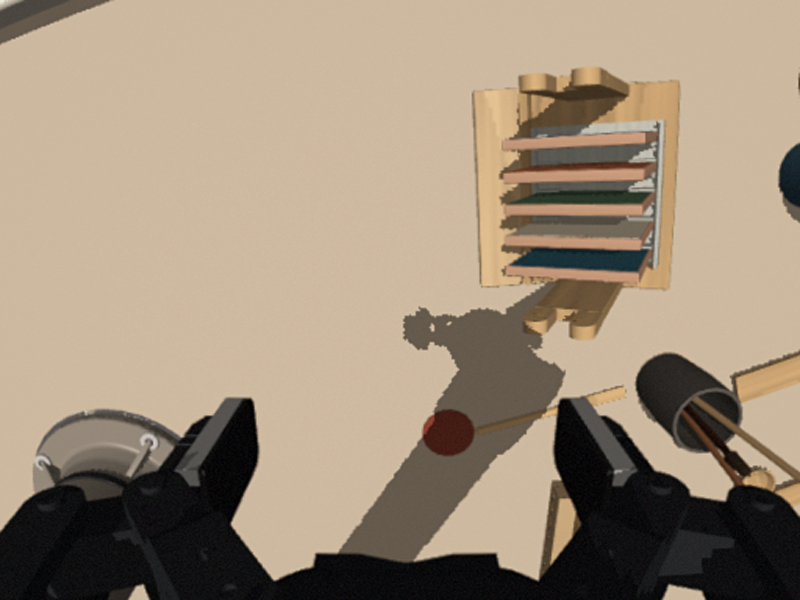

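The wrist view shows the five salmon tile edges running from x≈505 to x≈645, at rows 147, 178, 211, 242 and 271. The fork prongs are at (537,80)/(587,75) and (540,322)/(583,328), and the pot is at (690,400). I'll extract the stripes from both views by colour.

```bash
cat > stripes.py <<'E'
from h import *
def stripes(f,box,k=4,hue=(2,14),sat=70,val=90,amin=25):
    x,y,w,h=box
    im=cv2.resize(f[y:y+h,x:x+w],None,fx=k,fy=k,interpolation=cv2.INTER_CUBIC)
    H=cv2.cvtColor(im,cv2.COLOR_BGR2HSV)
    m=cv2.inRange(H,(hue[0],sat,val),(hue[1],255,255))
    n,l,s,c=cv2.connectedComponentsWithStats(m)
    out=[]
    for i in range(1,n):
        if s[i,4]<amin*k*k: continue
        pts=np.argwhere(l==i)[:,::-1].astype(np.float32)
        (cx,cy),(a,b),ang=cv2.minAreaRect(pts)
        q=cv2.boxPoints(((cx,cy),(a,b),ang))
        # ends: midpoints of short sides
        e=[(q[j]+q[(j+1)%4])/2 for j in range(4)]
        L=[np.linalg.norm(q[j]-q[(j+1)%4]) for j in range(4)]
        j=int(np.argmin(L[:2]));E=np.array([e[j],e[j+2]])
        E=(E+.5)/k-.5+[x,y]
        out.append((E,max(a,b)/k,min(a,b)/k))
    return out,m
E
python3 - <<'E'
from stripes import *
np.set_printoptions(precision=1,suppress=True)
for n,box in(('w3',(310,75,115,110)),('top0',(110,160,85,75)),('scene0',(325,150,90,90))):
    f=cv2.imread(f'pics/{n}.png');o,m=stripes(f,box,val=60 if n!='w3' else 90);cv2.imwrite(f'pics/m_{n}.png',m)
    print(n)
    for E,a,b in o:print(E.ravel(),round(a,1),round(b,1))
f=cv2.imread('pics/w3.png');H=cv2.cvtColor(f,cv2.COLOR_BGR2HSV)
print(H[135,370],H[135,318],H[92,370],f[135,370])
f=cv2.imread('pics/top0.png');H=cv2.cvtColor(f,cv2.COLOR_BGR2HSV)
print(H[210:222:4,132],H[210,110:180:2])
E
```

```text
w3
[412.8  87.6 321.2  92.3] 91.7 7.5
[412.4 110.9 321.4 113. ] 91.1 7.9
[322.4 134.1 412.1 134.1] 89.8 7.0
[322.9 153.3 410.6 156. ] 87.7 7.4
[322.8 172.7 409.2 177.7] 86.6 7.0
top0
[131.  172.1 117.8 228. ] 57.4 13.2
[140.8 173.6 129.  229.1] 56.8 13.4
[162.2 176.4 150.4 232.5] 57.3 11.6
[168.6 186.1 163.  234.3] 48.5 8.3
[145.4 187.6 142.7 232.1] 44.6 6.2
scene0
[354.3 163.5 344.8 217.9] 55.3 9.0
[365.  165.9 356.4 220.6] 55.4 10.4
[375.1 168.1 367.2 222.6] 55.1 10.5
[385.5 169.9 378.3 225.1] 55.7 11.3
[395.7 172.  389.7 227.3] 55.7 12.5
[ 12  96 122] [ 17  94 135] [ 12  99 124] [ 76  94 122]
[[ 13 116 130]
 [ 12 121 137]
 [ 13 118 115]] [[ 17  96  56]
 [ 20  98  52]
 [ 20  92  80]
 [ 19  72 138]
 [ 19  70 135]
 [ 20  75 129]
 [ 15 121 135]
 [ 13 108 116]
 [ 12 111  53]
 [ 12  86  59]
 [ 19 122  50]
 [ 13 116 130]
 [ 13 110 128]
 [ 11  78  52]
 [ 11  73  56]
 [  9 105  56]
 [ 18 112  73]
 [ 12 109 136]
 [ 18 105  56]
 [ 17  82  59]
 [ 12  66  58]
 [ 12  70  55]
 [ 12 107 140]
 [ 12 112 128]
 [ 21 106  48]
 [ 18  91  56]
 [ 17  97  55]
 [ 14 107  88]
 [ 13 111 136]
 [ 13  78  52]
 [ 13  88  52]
 [ 15  85  54]
 [ 10 114  56]
 [ 16 103  62]
 [ 16 114  87]]
```

```bash
python3 - <<'E'
from stripes import *
import json
np.set_printoptions(precision=4,suppress=True)
f=cv2.imread('pics/top0.png');o,_=stripes(f,(110,160,85,75),val=95,sat=85)
T=[]
for E,a,b in o:print(E.ravel(),round(a,1),round(b,1));T.append(E[np.argsort(E[:,1])])   # first = high end (+x)
f=cv2.imread('pics/w3.png');o,_=stripes(f,(310,75,115,110));W=[E[np.argsort(-E[:,0])] for E,a,b in o]
c=json.load(open('w3.json'))
obj=np.array([[s*.05,(2-i)*.024,0] for i in range(5) for s in(1,-1)]);img=np.array(W).reshape(-1,2)
ok,rv,tv=cv2.solvePnP(obj,img,np.array(c['mtx']),np.array(c['D']))
_,Rc,tc=cam(c);Ro=Rc.T@cv2.Rodrigues(rv)[0];po=Rc.T@(tv.ravel()-tc);print('pnp',po,'\n',Ro)
pr,_=cv2.projectPoints(obj,rv,tv,np.array(c['mtx']),np.array(c['D']));print((pr.reshape(-1,2)-img).round(1).tolist())
if len(T)==5:
    T=sorted(T,key=lambda e:e[:,0].mean());X=tri(c,img,'top',np.array(T).reshape(-1,2));print(X)
print(proj('top',po+obj@Ro.T))
E
```

```text
[121.7444 188.594  123.2018 229.399 ] 40.8 3.5
[132.6054 190.6057 133.6533 230.164 ] 39.6 3.5
[143.875 191.875 143.875 232.125] 40.2 3.0
[154.8562 193.3659 154.5701 233.1336] 39.8 3.6
[166.2599 195.1286 165.2173 234.3974] 39.3 3.5
pnp [0.5422 0.2467 0.147 ] 
 [[ 0.8586  0.1625 -0.4862]
 [-0.1426  0.9867  0.0779]
 [ 0.4924  0.0024  0.8703]]
[[0.5, -0.2], [-0.2, -0.0], [0.0, 0.1], [0.3, 0.3], [-0.6, -0.2], [-0.2, -0.4], [-0.1, 0.1], [-0.3, 0.2], [0.1, -0.1], [0.3, 0.1]]
[[0.5934 0.2866 0.169  0.0002]
 [0.5072 0.3006 0.1178 0.0018]
 [0.5888 0.2629 0.1709 0.0012]
 [0.5041 0.2773 0.1151 0.0001]
 [0.5855 0.2387 0.1708 0.0013]
 [0.4995 0.2528 0.1199 0.0005]
 [0.5816 0.2153 0.1698 0.0009]
 [0.4964 0.2293 0.1174 0.    ]
 [0.5775 0.191  0.1693 0.0012]
 [0.4924 0.2053 0.1166 0.0013]]
[[121.1402 188.7075]
 [122.0577 229.141 ]
 [132.16   190.2494]
 [132.5667 230.6433]
 [143.2018 191.7939]
 [143.0953 232.147 ]
 [154.2648 193.341 ]
 [153.6429 233.6519]
 [165.348  194.8906]
 [164.2086 235.158 ]]
```

The two views agree within 2 mm: row centre ≈ (0.5424, 0.2463, 0.1455), yaw −9.4°, tilt 30°. Next is a closer look along the bed normal, to pin down the fork slots and tile positions.

step_arm:
  moves:
    - {"rx": 0,"ry": 0,"rz": -4.4,"dx": 0,"dy": 0,"dz": 0,"gripper": 1}
    - {"rx": -10,"ry": 0,"rz": 0,"dx": 0,"dy": 0,"dz": 0,"gripper": 1}
    - {"rx": -10,"ry": 0,"rz": 0,"dx": 0,"dy": 0,"dz": 0,"gripper": 1}
    - {"rx": -10,"ry": 0,"rz": 0,"dx": 0,"dy": 0,"dz": 0,"gripper": 1}
    - {"rx": 0,"ry": 0,"rz": 0,"dx": 6.7,"dy": -5.7,"dz": 35,"gripper": 1}
    - {"rx": 0,"ry": 0,"rz": 0,"dx": 6.7,"dy": -5.7,"dz": 35,"gripper": 1}
    - {"rx": 0,"ry": 0,"rz": 0,"dx": 6.7,"dy": -5.7,"dz": 35,"gripper": 1}
    - {"rx": 0,"ry": 0,"rz": 0,"dx": 6.7,"dy": -5.7,"dz": 35,"gripper": 1}
    - {"rx": 0,"ry": 0,"rz": 0,"dx": 0,"dy": 0,"dz": 0,"gripper": 1}
    - {"rx": 0,"ry": 0,"rz": 0,"dx": 0,"dy": 0,"dz": 0,"gripper": 1}

```text
clock: 4.75
tcp_pos: [0.473, 0.2585, 0.2686]
orientation: [2.06, 1.75, 0.47]
contact_force: [-0.1, 0.4, 0.4]
grip_width: 0.0853
gripper_force: 0.0
```

```bash
python3 wgrab.py w4
```

```text
4.75 [0.473  0.2585 0.2686] 
 [[ 0.1615  0.8543  0.494 ]
 [ 0.9869 -0.1399 -0.0807]
 [ 0.0002  0.5006 -0.8657]]
```

View pics/w4v.png

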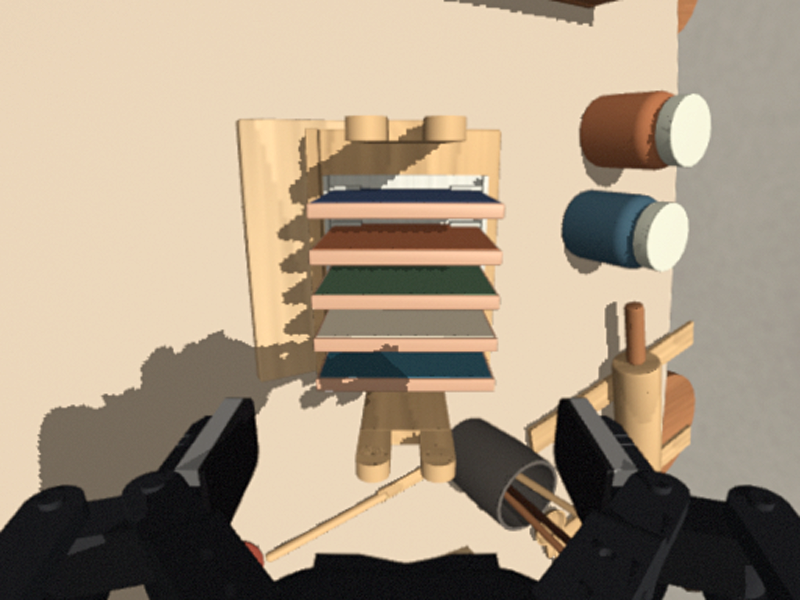

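The view along the bed normal shows the fork slots centred at x≈406 at both ends (389–423 top, 392–421 bottom). The tile edges are centred at 406.5 too, so the slots line up with the tile-row centre. I'll fit the tile edges here.

```bash
python3 - <<'E'
from stripes import *
import json
np.set_printoptions(precision=4,suppress=True)
f=cv2.imread('pics/w4.png');o,_=stripes(f,(190,115,140,145),val=110)
for E,a,b in o:print(E.ravel(),round(a,1),round(b,1))
o=[q for q in o if q[1]>90];o.sort(key=lambda q:q[0][:,1].mean())
c=json.load(open('w4.json'))
img=np.array([E[np.argsort(-E[:,0])] for E,a,b in o]).reshape(-1,2)
obj=np.array([[s*.05,(2-i)*.024,0] for i in range(5) for s in(1,-1)])
ok,rv,tv=cv2.solvePnP(obj,img,np.array(c['mtx']),np.array(c['D']))
_,Rc,tc=cam(c);Ro=Rc.T@cv2.Rodrigues(rv)[0];po=Rc.T@(tv.ravel()-tc);print('pnp',po,'\n',Ro)
pr,_=cv2.projectPoints(obj,rv,tv,np.array(c['mtx']),np.array(c['D']));print((pr.reshape(-1,2)-img).round(1).tolist())
op,p,R=stepinfo();Rt=R@np.diag([1,1,1]);print('row in tool',R.T@(po-p)*1000)
# slot centres on plane through row +38mm along seat z (tops)
oo,d=ray(c,np.array([(406,118),(406.5,462)])*.64);n=-R[:,2]
for h in(.036,):
    P=oo+d*(((po+n*h-oo)@n)/(d@n))[:,None];print('slots in tool',(P-p)@R*1000)
# approach to comb
w=np.array([.600,-.2093,.0935]);print(w)
E
```

```text
[195.8681 134.4997 322.6257 134.7574] 126.8 10.3
[321.125 163.75  197.625 163.75 ] 123.5 11.2
[319.3824 193.1192 198.8787 193.3739] 120.5 9.5
[317.875 220.5   200.625 220.5  ] 117.2 9.2
[316.4252 245.5466 259.6295 246.6132] 56.8 8.9Traceback (most recent call last):
  File "<stdin>", line 10, in <module>
cv2.error: OpenCV(4.12.0) /io/opencv/modules/calib3d/src/solvepnp.cpp:835: error: (-215:Assertion failed) ( (npoints >= 4) || (npoints == 3 && flags == SOLVEPNP_ITERATIVE && useExtrinsicGuess) || (npoints >= 3 && flags == SOLVEPNP_SQPNP) ) && npoints == std::max(ipoints.checkVector(2, CV_32F), ipoints.checkVector(2, CV_64F)) in function 'solvePnPGeneric'
```

```bash
python3 - <<'E'
from stripes import *
import json
np.set_printoptions(precision=4,suppress=True)
f=cv2.imread('pics/w4.png');o,_=stripes(f,(190,115,140,145),val=110)
o=[q for q in o if q[1]>90];o.sort(key=lambda q:q[0][:,1].mean())
c=json.load(open('w4.json'))
img=np.array([E[np.argsort(-E[:,0])] for E,a,b in o]).reshape(-1,2)
obj=np.array([[s*.05,(2-i)*.024,0] for i in range(4) for s in(1,-1)])
ok,rv,tv=cv2.solvePnP(obj,img,np.array(c['mtx']),np.array(c['D']))
_,Rc,tc=cam(c);Ro=Rc.T@cv2.Rodrigues(rv)[0];po=Rc.T@(tv.ravel()-tc);print('pnp',po,'\n',Ro)
pr,_=cv2.projectPoints(obj,rv,tv,np.array(c['mtx']),np.array(c['D']));print((pr.reshape(-1,2)-img).round(1).tolist())
op,p,R=stepinfo();print('row in tool',R.T@(po-p)*1000,'\n',R.T@Ro)
oo,d=ray(c,np.array([(406,118),(406.5,462)])*.64);n=-R[:,2]
h=.036;P=oo+d*(((po+n*h-oo)@n)/(d@n))[:,None];print('slots in tool',(P-p)@R*1000)
E
```

```text
pnp [0.5425 0.2462 0.1453] 
 [[ 0.8577  0.1755 -0.4833]
 [-0.142   0.9842  0.1054]
 [ 0.4941 -0.0218  0.8691]]
[[-0.2, -0.2], [0.3, -0.1], [-0.1, 0.6], [-0.1, 0.6], [0.2, -0.2], [-0.0, -0.4], [0.3, -0.3], [-0.4, -0.1]]
row in tool [ -1.3777  -1.0722 142.5162] 
 [[-0.0014  0.9996  0.0269]
 [ 1.      0.0012  0.0086]
 [ 0.0086  0.0269 -0.9996]]
slots in tool [[ 88.9474  -0.6997 106.5162]
 [-75.8174  -0.3369 106.5162]]
```

Row centre is (0.5425, 0.2462, 0.1453) and the row sits about 8 mm off the seat toward −y. Now I go back to the six-tooth comb.

step_arm:
  moves:
    - {"rx": 0,"ry": 0,"rz": 0,"dx": 0,"dy": 0,"dz": -40,"gripper": 1}
    - {"rx": 0,"ry": 0,"rz": 0,"dx": 0,"dy": 0,"dz": -40,"gripper": 1}
    - {"rx": 10,"ry": 0,"rz": 0,"dx": 0,"dy": 0,"dz": 0,"gripper": 1}
    - {"rx": 10,"ry": 0,"rz": 0,"dx": 0,"dy": 0,"dz": 0,"gripper": 1}
    - {"rx": 10,"ry": 0,"rz": 0,"dx": 0,"dy": 0,"dz": 0,"gripper": 1}
    - {"rx": 0,"ry": 0,"rz": 4.4,"dx": 0,"dy": 0,"dz": 0,"gripper": 1}
    - {"rx": 0,"ry": 0,"rz": 0,"dx": -46.8,"dy": 30.5,"dz": 0,"gripper": 1}
    - {"rx": 0,"ry": 0,"rz": 0,"dx": -46.8,"dy": 30.5,"dz": 0,"gripper": 1}
    - {"rx": 0,"ry": 0,"rz": 0,"dx": -46.8,"dy": 30.5,"dz": 0,"gripper": 1}
    - {"rx": 0,"ry": 0,"rz": 0,"dx": -46.8,"dy": 30.5,"dz": 0,"gripper": 1}
    - {"rx": 0,"ry": 0,"rz": 0,"dx": -46.8,"dy": 30.5,"dz": 0,"gripper": 1}
    - {"rx": 0,"ry": 0,"rz": 0,"dx": -46.8,"dy": 30.5,"dz": 0,"gripper": 1}
    - {"rx": 0,"ry": 0,"rz": 0,"dx": -46.8,"dy": 30.5,"dz": 0,"gripper": 1}
    - {"rx": 0,"ry": 0,"rz": 0,"dx": -46.8,"dy": 30.5,"dz": 0,"gripper": 1}
    - {"rx": 0,"ry": 0,"rz": 0,"dx": -46.8,"dy": 30.5,"dz": 0,"gripper": 1}
    - {"rx": 0,"ry": 0,"rz": 0,"dx": 0,"dy": 0,"dz": 45,"gripper": 1}
    - {"rx": 0,"ry": 0,"rz": 0,"dx": 0,"dy": 0,"dz": 45,"gripper": 1}
    - {"rx": 0,"ry": 0,"rz": 0,"dx": 0,"dy": 0,"dz": 48,"gripper": 1}
    - {"rx": 0,"ry": 0,"rz": 0,"dx": 0,"dy": 0,"dz": 0,"gripper": 1}
    - {"rx": 0,"ry": 0,"rz": 0,"dx": 0,"dy": 0,"dz": 0,"gripper": 1}

```text
clock: 7.3
tcp_pos: [0.6022, -0.2088, 0.2021]
orientation: [2.467, 1.94, 0.004]
contact_force: [0.3, 0.5, 0.4]
grip_width: 0.0851
gripper_force: 0.0
```

```bash
python3 wgrab.py w5; python3 -c "
from h import *
np.set_printoptions(precision=4,suppress=True)
o,p,R=stepinfo();print(R.T@(np.array([.600,-.2093,.0785])-p)*1000)
print(proj('wrist',[(.600,-.2093,.0935)])/.64)"
```

```text
7.3 [ 0.6022 -0.2088  0.2021] 
 [[ 0.2358  0.9718  0.004 ]
 [ 0.9718 -0.2358 -0.001 ]
 [-0.      0.0041 -1.    ]]
[ -1.0048  -3.016  123.8869]
[[399.4592 321.9405]]
```

View pics/w5v.png

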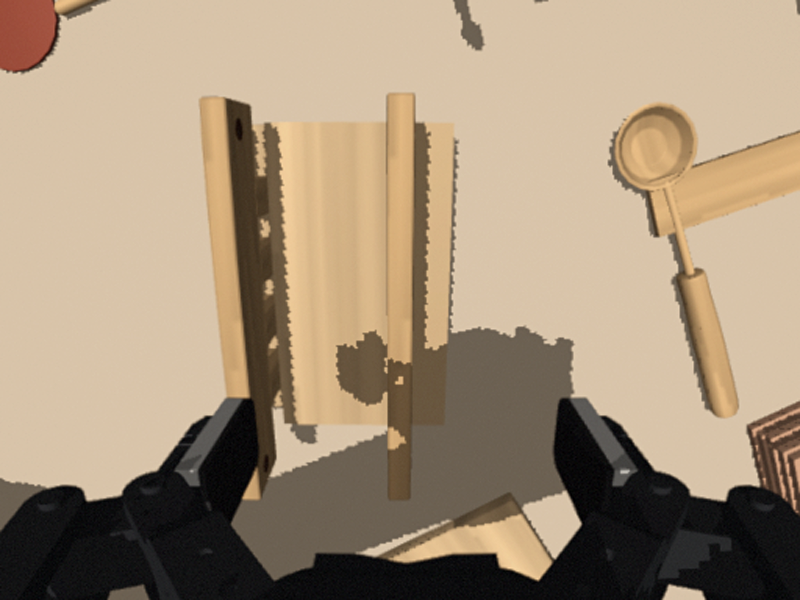

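The six-tooth comb's top face runs from (401,94) to (399,499), nearly vertical and midway between the fingers. The other comb, to the left at about (225,100), is clear of the left finger's path.

```bash
python3 - <<'E'
from h import *
import json
np.set_printoptions(precision=4,suppress=True)
c=json.load(open('w5.json'));P=plane(c,np.array([(401,94),(399,499),(225,98)])*.64,.0935);print(P,np.linalg.norm(P[0]-P[1]))
m=P[:2].mean(0);m[2]=.0785;o,p,R=stepinfo();d=(P[0]-P[1])
print('tool shift',R.T@(m-p)*1000,'yaw err deg about tool z',np.degrees(np.arctan2(d@R[:,1],d@R[:,0])))
E
```

```text
[[ 0.624  -0.1122  0.0935]
 [ 0.5757 -0.3054  0.0935]
 [ 0.5519 -0.0953  0.0935]] 0.19917669361967846
tool shift [ -0.5215  -3.2915 123.8854] yaw err deg about tool z 0.41613988074697605
```

step_arm:
  moves:
    - {"rx": 0,"ry": 0,"rz": 0.4,"dx": -0.5,"dy": -3.2,"dz": 30,"gripper": 1}
    - {"rx": 0,"ry": 0,"rz": 0,"dx": 0,"dy": 0,"dz": 30,"gripper": 1}
    - {"rx": 0,"ry": 0,"rz": 0,"dx": 0,"dy": 0,"dz": 30,"gripper": 1}
    - {"rx": 0,"ry": 0,"rz": 0,"dx": 0,"dy": 0,"dz": 24,"gripper": 1}
    - {"rx": 0,"ry": 0,"rz": 0,"dx": 0,"dy": 0,"dz": 10,"gripper": 1}
    - {"rx": 0,"ry": 0,"rz": 0,"dx": 0,"dy": 0,"dz": 0,"gripper": 1}
    - {"rx": 0,"ry": 0,"rz": 0,"dx": 0,"dy": 0,"dz": 0,"gripper": 1}

```text
clock: 8.22
tcp_pos: [0.5988, -0.2086, 0.0766]
orientation: [2.475, 1.932, 0.002]
contact_force: [0.3, 0.1, -0.3]
grip_width: 0.0854
gripper_force: 0.0
```

step_arm:
  grip_force: 40
  moves:
    - {"rx": 0,"ry": 0,"rz": 0,"dx": 0,"dy": 0,"dz": 0,"gripper": -1}
    - {"rx": 0,"ry": 0,"rz": 0,"dx": 0,"dy": 0,"dz": 0,"gripper": -1}
    - {"rx": 0,"ry": 0,"rz": 0,"dx": 0,"dy": 0,"dz": 0,"gripper": -1}
    - {"rx": 0,"ry": 0,"rz": 0,"dx": 0,"dy": 0,"dz": 0,"gripper": -1}
    - {"rx": 0,"ry": 0,"rz": 0,"dx": 0,"dy": 0,"dz": 0,"gripper": -1}
    - {"rx": 0,"ry": 0,"rz": 0,"dx": 0,"dy": 0,"dz": 0,"gripper": -1}
    - {"rx": 0,"ry": 0,"rz": 0,"dx": 0,"dy": 0,"dz": 0,"gripper": -1}
    - {"rx": 0,"ry": 0,"rz": 0,"dx": 0,"dy": 0,"dz": 0,"gripper": -1}

```text
clock: 9.22
tcp_pos: [0.5981, -0.2085, 0.0751]
orientation: [2.476, 1.933, 0.001]
contact_force: [4.2, -1.5, -1.9]
grip_width: 0.0116
gripper_force: 42.4
```

Gripped: opening 11.6 mm at 42 N. Now I lift it straight out.

step_arm:
  moves:
    - {"rx": 0,"ry": 0,"rz": 0,"dx": 0,"dy": 0.8,"dz": -6,"gripper": -1}
    - {"rx": 0,"ry": 0,"rz": 0,"dx": 0,"dy": 0,"dz": -12,"gripper": -1}
    - {"rx": 0,"ry": 0,"rz": 0,"dx": 0,"dy": 0,"dz": -20,"gripper": -1}
    - {"rx": 0,"ry": 0,"rz": 0,"dx": 0,"dy": 0,"dz": -35,"gripper": -1}
    - {"rx": 0,"ry": 0,"rz": 0,"dx": 0,"dy": 0,"dz": -40,"gripper": -1}
    - {"rx": 0,"ry": 0,"rz": 0,"dx": 0,"dy": 0,"dz": -40,"gripper": -1}
    - {"rx": 0,"ry": 0,"rz": 0,"dx": 0,"dy": 0,"dz": -40,"gripper": -1}
    - {"rx": 0,"ry": 0,"rz": 0,"dx": 0,"dy": 0,"dz": -40,"gripper": -1}
    - {"rx": 0,"ry": 0,"rz": 0,"dx": 0,"dy": 0,"dz": -32,"gripper": -1}
    - {"rx": 0,"ry": 0,"rz": 0,"dx": 0,"dy": 0,"dz": 0,"gripper": -1}
    - {"rx": 0,"ry": 0,"rz": 0,"dx": 0,"dy": 0,"dz": 0,"gripper": -1}

```text
clock: 10.6
tcp_pos: [0.5973, -0.2083, 0.3394]
orientation: [-2.475, -1.933, 0.002]
contact_force: [-0.4, -0.4, -2.4]
grip_width: 0.0116
gripper_force: 42.7
```

```bash
python3 - <<'E'
from h import *
np.set_printoptions(precision=4,suppress=True)
o,p,R=stepinfo();print(o['clock'],p,o['contact_force'],o['moment'],o['grip_width'],'\n',R)
# top view of the lifted comb: expected top ends and board in wrist view
t=lambda q:p+R@(np.array(q)/1000)
print(proj('wrist',[t(q) for q in((101,6,-18.4),(101,-6,-18.4),(-101,6,-18.4),(-101,-6,-18.4))]))
f=r.grab_frame('wrist');cv2.imwrite('pics/w6.png',f)
h=cv2.cvtColor(f,cv2.COLOR_BGR2HSV)
for y in (0,40,80,120,160,200):print(y,[tuple(int(v) for v in h[y,x]) for x in range(236,286,4)])
E
```

```text
10.6 [ 0.5973 -0.2083  0.3394] [-0.3678 -0.379  -2.4149] [-0.009   0.0602  0.0129] 0.011604134851628131 
 [[ 0.2422  0.9702 -0.0021]
 [ 0.9702 -0.2422  0.0001]
 [-0.0004 -0.0021 -1.    ]]
[[281.763    7.8952]
 [238.9504   7.8525]
 [271.9222 481.7013]
 [247.4984 481.6996]]
0 [(17, 56, 132), (17, 55, 131), (17, 56, 132), (17, 57, 126), (18, 68, 64), (23, 49, 21), (15, 28, 18), (10, 51, 15), (30, 32, 16), (30, 34, 15), (0, 30, 17), (30, 36, 14), (17, 61, 59)]
40 [(17, 55, 131), (16, 114, 94), (17, 109, 124), (17, 111, 124), (16, 113, 129), (17, 110, 134), (17, 110, 137), (17, 110, 135), (17, 110, 134), (17, 110, 132), (17, 113, 122), (17, 66, 109), (17, 55, 131)]
80 [(17, 56, 132), (17, 101, 96), (17, 112, 123), (17, 111, 122), (17, 112, 128), (16, 109, 133), (17, 110, 137), (17, 110, 135), (16, 108, 134), (16, 107, 131), (16, 110, 118), (17, 59, 117), (18, 56, 132)]
120 [(17, 96, 130), (15, 107, 88), (17, 110, 127), (17, 110, 132), (17, 111, 133), (17, 110, 135), (17, 109, 136), (17, 111, 133), (17, 110, 132), (17, 110, 130), (17, 112, 112), (17, 95, 131), (17, 91, 109)]
160 [(17, 96, 127), (17, 95, 123), (17, 112, 123), (17, 110, 132), (17, 107, 133), (17, 110, 134), (17, 110, 134), (17, 111, 133), (17, 109, 131), (17, 111, 129), (17, 112, 105), (18, 93, 131), (16, 68, 71)]
200 [(17, 94, 127), (17, 96, 125), (17, 114, 123), (17, 111, 131), (17, 111, 131), (17, 109, 133), (17, 110, 134), (17, 113, 131), (17, 110, 130), (16, 110, 128), (17, 115, 95), (18, 95, 129), (18, 60, 64)]
```

```bash
python3 - <<'E'
from h import *
f=cv2.imread('pics/w6.png');h=cv2.cvtColor(f,cv2.COLOR_BGR2HSV)
print([(y,tuple(int(v) for v in h[y,258])) for y in range(0,40,2)])
m=cv2.inRange(h,(14,100,80),(20,255,255))
for y in (20,40,80,100):
    x=np.where(m[y,225:295])[0]+225;print(y,x.min() if len(x) else None,x.max() if len(x) else None)
E
```

```text
[(0, (0, 20, 13)), (2, (14, 62, 45)), (4, (19, 63, 65)), (6, (14, 60, 64)), (8, (16, 59, 65)), (10, (17, 74, 69)), (12, (17, 113, 122)), (14, (17, 110, 132)), (16, (17, 109, 136)), (18, (17, 109, 136)), (20, (17, 108, 135)), (22, (17, 109, 136)), (24, (17, 111, 136)), (26, (17, 109, 136)), (28, (17, 110, 137)), (30, (17, 109, 136)), (32, (17, 110, 137)), (34, (17, 111, 136)), (36, (17, 109, 136)), (38, (17, 110, 137))]
20 240 279
40 240 279
80 240 278
100 240 279
```

```bash
python3 - <<'E'
from h import *
np.set_printoptions(precision=2,suppress=True)
f=cv2.imread('pics/w6.png').astype(float)
o,p,R=stepinfo();c=r.camera_info('wrist')
lab=cv2.cvtColor(f.astype(np.uint8),cv2.COLOR_BGR2LAB).astype(float)
b=cv2.GaussianBlur(lab,(1,9),0)
def edge(y,x0,x1):
    g=np.abs(np.diff(b[y,x0:x1],axis=0)).sum(1)
    i=int(g.argmax());
    if i<1 or i>len(g)-2:return x0+i+.5
    w=g[i-1:i+2];return x0+i+.5+(w[2]-w[0])/w.sum()
for y in range(16,260,16):
    l,rr=edge(y,230,252),edge(y,266,290)
    oo,d=ray(c,[(l,y),(rr,y)]);oo=(oo-p)@R*1000;d=d@R
    # depth where separation along tool y =11.8
    dl=d[1]/np.linalg.norm(d[1]);s=11.8/abs(d[1,1]/d[1,2]-d[0,1]/d[0,2]) # dz
    q=oo+d[0]/d[0,2]*s
    q2=oo+d[1]/d[1,2]*s
    print(y,round(l,1),round(rr,1),(q+q2)/2)
S=r.grab_frame('scene');cv2.imwrite('pics/s6.png',S);T=r.grab_frame('top');cv2.imwrite('pics/t6.png',T)
t=lambda q:p+R@(np.array(q)/1000)
print(proj('scene',[t(q) for q in((101,6,-18.4),(-101,6,-18.4),(101,6,21.6),(-101,6,21.6))]))
print(proj('top',[t(q) for q in((101,0,-18.4),(-101,0,-18.4))]))
E
```

```text
16 238.6 279.3 [ 99.44  -0.4  -15.26]
32 238.5 285.4 [ 92.49   0.38 -29.91]
48 238.8 279.6 [ 90.25  -0.32 -17.48]
64 238.8 279.7 [ 85.68  -0.3  -18.8 ]
80 239.3 279.7 [ 81.24  -0.23 -18.48]
96 239.6 279.5 [ 76.68  -0.21 -18.18]
112 239.8 284.5 [ 72.61   0.47 -30.26]
128 239.6 284.5 [ 68.55   0.45 -31.7 ]
144 239.9 283.6 [ 64.17   0.38 -30.57]
160 240.8 278.3 [ 57.22  -0.19 -17.17]
176 240.8 278.5 [ 52.48  -0.17 -18.95]
192 240.8 282.5 [ 50.51   0.38 -30.  ]
208 240.7 276.4 [ 41.    -0.53 -16.41]
224 241.8 277.4 [ 35.83  -0.18 -17.7 ]
240 241.9 276.4 [ 29.37  -0.31 -16.28]
256 242.4 276.4 [ 23.38  -0.23 -16.49]
[[194.64 131.36]
 [ 89.72 103.39]
 [197.72 146.69]
 [ 97.59 118.95]]
[[320.4  154.77]
 [439.1  180.9 ]]
```

The comb is level in the grip: its top is 18 mm above the TCP and its centre is within about 0.6 mm of the tool axis. Now I carry it high to the stand.

step_arm:
  moves:
    - {"rx": 0,"ry": 0,"rz": 0,"dx": 46.8,"dy": -27.4,"dz": -2.3,"gripper": -1}
    - {"rx": 0,"ry": 0,"rz": 0,"dx": 46.8,"dy": -27.4,"dz": -2.3,"gripper": -1}
    - {"rx": 0,"ry": 0,"rz": 0,"dx": 46.8,"dy": -27.4,"dz": -2.3,"gripper": -1}
    - {"rx": 0,"ry": 0,"rz": 0,"dx": 46.8,"dy": -27.4,"dz": -2.3,"gripper": -1}
    - {"rx": 0,"ry": 0,"rz": 0,"dx": 46.8,"dy": -27.4,"dz": -2.3,"gripper": -1}
    - {"rx": 0,"ry": 0,"rz": 0,"dx": 46.8,"dy": -27.4,"dz": -2.3,"gripper": -1}
    - {"rx": 0,"ry": 0,"rz": 0,"dx": 46.8,"dy": -27.4,"dz": -2.3,"gripper": -1}
    - {"rx": 0,"ry": 0,"rz": 0,"dx": 46.8,"dy": -27.4,"dz": -2.3,"gripper": -1}
    - {"rx": 0,"ry": 0,"rz": 0,"dx": 46.8,"dy": -27.4,"dz": -2.3,"gripper": -1}
    - {"rx": 0,"ry": 0,"rz": -4.7,"dx": 0,"dy": 0,"dz": 0,"gripper": -1}
    - {"rx": -10,"ry": 0,"rz": 0,"dx": 0,"dy": 0,"dz": 0,"gripper": -1}
    - {"rx": -10,"ry": 0,"rz": 0,"dx": 0,"dy": 0,"dz": 0,"gripper": -1}
    - {"rx": -10,"ry": 0,"rz": 0,"dx": 0,"dy": 0,"dz": 0,"gripper": -1}
    - {"rx": 0,"ry": 0,"rz": 0,"dx": 0,"dy": -8.7,"dz": 25,"gripper": -1}
    - {"rx": 0,"ry": 0,"rz": 0,"dx": 0,"dy": -8.7,"dz": 25,"gripper": -1}
    - {"rx": 0,"ry": 0,"rz": 0,"dx": 0,"dy": -8.7,"dz": 25,"gripper": -1}
    - {"rx": 0,"ry": 0,"rz": 0,"dx": 0,"dy": -8.7,"dz": 25,"gripper": -1}
    - {"rx": 0,"ry": 0,"rz": 0,"dx": 0,"dy": 0,"dz": 0,"gripper": -1}
    - {"rx": 0,"ry": 0,"rz": 0,"dx": 0,"dy": 0,"dz": 0,"gripper": -1}

```text
clock: 13.12
tcp_pos: [0.4808, 0.2571, 0.2572]
orientation: [2.061, 1.751, 0.469]
contact_force: [1.1, 0.2, -0.2]
grip_width: 0.0116
gripper_force: 42.5
```

```bash
cat > err.py <<'E'
from h import *
np.set_printoptions(precision=2,suppress=True)
row=np.array([.5425,.2462,.1453]);y=np.array([np.sin(np.radians(9.4)),np.cos(np.radians(9.4)),0])
z=np.array([-.5*np.cos(np.radians(9.4)),.5*np.sin(np.radians(9.4)),.866025])
x=np.cross(y,z);Rs=np.c_[x,y,z]
o,p,R=stepinfo()
Rt=np.c_[y,x,-z]           # wanted tool axes
print('clock',o['clock'],'F seat',Rs.T@np.array(o['contact_force']),'turn needed (tool deg)',np.degrees(Rot.from_matrix(R.T@Rt).as_rotvec()))
pt=p+R@np.array([-.0005,-.0003,.0216])
print('comb point rel row, seat axes mm',Rs.T@(pt-row)*1000,'tool shift to row',R.T@(row-pt)*1000)
E
python3 err.py; python3 wgrab.py w7
```

```text
clock 13.125 F seat [ 0.77  0.37 -0.69] turn needed (tool deg) [-0.01 -0.06  0.07]
comb point rel row, seat axes mm [  1.38   0.16 106.58] tool shift to row [ -0.27  -1.37 106.58]
13.125 [0.4808 0.2571 0.2572] 
 [[ 0.1617  0.8547  0.4934]
 [ 0.9868 -0.1402 -0.0805]
 [ 0.0003  0.4999 -0.8661]]
```

View pics/w7v.png

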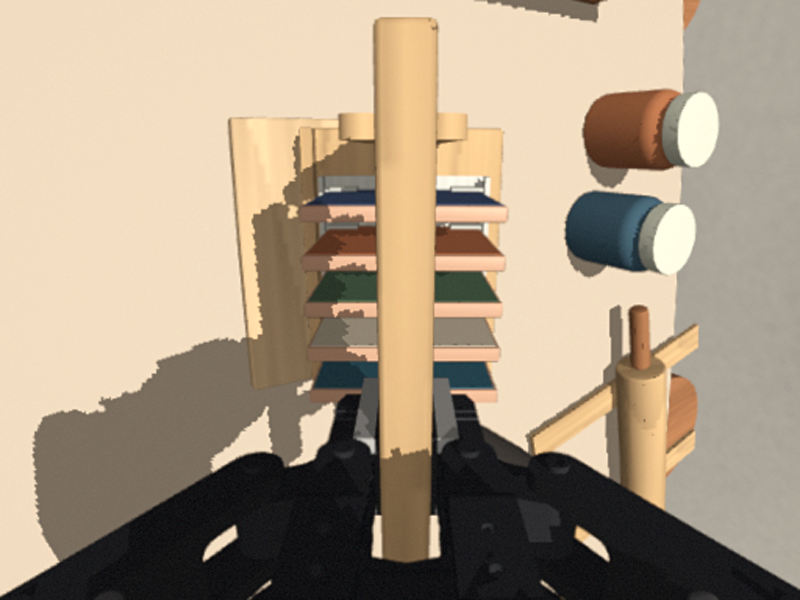

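The comb is centred at x≈406 in the view, over the tiles (centre ≈405) and the forks (centre 403), so about 1 mm of side shift is needed. The final approach comes down to just above the tiles.

step_arm:
  moves:
    - {"rx": 0,"ry": 0,"rz": 0,"dx": -0.2,"dy": -1.1,"dz": 15,"gripper": -1}
    - {"rx": 0,"ry": 0,"rz": 0,"dx": 0,"dy": 0,"dz": 20,"gripper": -1}
    - {"rx": 0,"ry": 0,"rz": 0,"dx": 0,"dy": 0,"dz": 15,"gripper": -1}
    - {"rx": 0,"ry": 0,"rz": 0,"dx": 0,"dy": 0,"dz": 10,"gripper": -1}
    - {"rx": 0,"ry": 0,"rz": 0,"dx": 0,"dy": 0,"dz": 0,"gripper": -1}
    - {"rx": 0,"ry": 0,"rz": 0,"dx": 0,"dy": 0,"dz": 0,"gripper": -1}

```text
clock: 13.92
tcp_pos: [0.5096, 0.2522, 0.2049]
orientation: [2.061, 1.75, 0.471]
contact_force: [0.1, 0.1, -2.5]
grip_width: 0.0113
gripper_force: 42.6
```

```bash
python3 err.py; python3 - <<'E'
from stripes import *
np.set_printoptions(precision=2,suppress=True)
o,p,R=stepinfo();c=r.camera_info('wrist');f=r.grab_frame('wrist');cv2.imwrite('pics/w8.png',f)
row=np.array([.5425,.2462,.1453]);n=-R[:,2]
# stripes right of the comb, across-line centre cast on the tile-edge plane
st,_=stripes(f,(284,90,45,190),val=105,amin=30)
for E,a,b in st:
    oo,d=ray(c,E);P=oo+d*(((row-oo)@n)/(d@n))[:,None];print(E.ravel(),round(a,1),round(b,1),'rel row tool x:',((P-row)@R*1000)[:,:2].ravel())
lab=cv2.cvtColor(f,cv2.COLOR_BGR2LAB);print([(y,tuple(int(v) for v in f[y,260])) for y in range(6,18)])
oo,d=ray(c,[(260,11)]);oo=(oo-p)@R*1000;d=d@R;print('end x',oo+d[0]*((-18.4-oo[2])/d[0,2]))
E
```

```text
clock 13.925 F seat [-1.17  0.12 -2.18] turn needed (tool deg) [ 0.05 -0.08  0.06]
comb point rel row, seat axes mm [ 0.55  0.06 46.77] tool shift to row [-0.13 -0.59 46.77]
[328.38 148.88 283.62 148.88] 44.8 13.5 rel row tool x: [48.03 39.92 47.93 14.21]
[283.62 188.75 328.37 188.75] 44.7 14.7 rel row tool x: [24.24 14.7  24.26 41.32]
[283.62 227.75 328.37 227.75] 44.7 13.2 rel row tool x: [-0.65 15.25 -0.72 42.9 ]
[328.38 261.75 303.38 261.75] 25.0 12.2 rel row tool x: [-24.22  44.48 -24.11  28.42]
[(6, (127, 145, 158)), (7, (126, 144, 158)), (8, (127, 145, 158)), (9, (127, 145, 159)), (10, (125, 143, 156)), (11, (83, 112, 135)), (12, (85, 121, 149)), (13, (92, 128, 155)), (14, (93, 130, 157)), (15, (95, 131, 159)), (16, (96, 133, 160)), (17, (95, 132, 159))]
end x [100.19  -0.37 -18.4 ]
```

The tiles sit at 48/24/−0.7/−24 mm from my estimate and the comb is centred, so everything agrees. I'll lower it gently into the gaps, checking the force.

step_arm:
  moves:
    - {"rx": 0,"ry": 0,"rz": 0,"dx": 0,"dy": 0,"dz": 3,"gripper": -1}
    - {"rx": 0,"ry": 0,"rz": 0,"dx": 0,"dy": 0,"dz": 3,"gripper": -1}
    - {"rx": 0,"ry": 0,"rz": 0,"dx": 0,"dy": 0,"dz": 2,"gripper": -1}
    - {"rx": 0,"ry": 0,"rz": 0,"dx": 0,"dy": 0,"dz": 2,"gripper": -1}
    - {"rx": 0,"ry": 0,"rz": 0,"dx": 0,"dy": 0,"dz": 1,"gripper": -1}
    - {"rx": 0,"ry": 0,"rz": 0,"dx": 0,"dy": 0,"dz": 0,"gripper": -1}

```text
clock: 14.72
tcp_pos: [0.515, 0.2508, 0.1945]
orientation: [2.061, 1.75, 0.469]
contact_force: [-0.7, 0.2, -1.4]
grip_width: 0.0119
gripper_force: 42.6
```

```bash
python3 err.py
```

```text
clock 14.725 F seat [-1.33  0.06 -0.81] turn needed (tool deg) [-0.01 -0.03  0.06]
comb point rel row, seat axes mm [ 0.11 -0.41 34.98] tool shift to row [ 0.39 -0.11 34.98]
```

step_arm:
  moves:
    - {"rx": 0,"ry": 0,"rz": 0,"dx": 0.3,"dy": 0,"dz": 2.5,"gripper": -1}
    - {"rx": 0,"ry": 0,"rz": 0,"dx": 0,"dy": 0,"dz": 2.5,"gripper": -1}
    - {"rx": 0,"ry": 0,"rz": 0,"dx": 0,"dy": 0,"dz": 2.5,"gripper": -1}
    - {"rx": 0,"ry": 0,"rz": 0,"dx": 0,"dy": 0,"dz": 2.5,"gripper": -1}
    - {"rx": 0,"ry": 0,"rz": 0,"dx": 0,"dy": 0,"dz": 0,"gripper": -1}

```text
clock: 15.35
tcp_pos: [0.5199, 0.2502, 0.1857]
orientation: [2.061, 1.75, 0.468]
contact_force: [0.5, 0.2, -1.7]
grip_width: 0.0115
gripper_force: 42.6
```

```bash
python3 err.py
```

```text
clock 15.35 F seat [-0.48  0.31 -1.71] turn needed (tool deg) [-0.02 -0.02  0.06]
comb point rel row, seat axes mm [ 0.04 -0.25 24.8 ] tool shift to row [ 0.24 -0.03 24.8 ]
```

step_arm:
  moves:
    - {"rx": 0,"ry": 0,"rz": 0,"dx": 0,"dy": 0,"dz": 2.5,"gripper": -1}
    - {"rx": 0,"ry": 0,"rz": 0,"dx": 0,"dy": 0,"dz": 2.5,"gripper": -1}
    - {"rx": 0,"ry": 0,"rz": 0,"dx": 0,"dy": 0,"dz": 2.5,"gripper": -1}
    - {"rx": 0,"ry": 0,"rz": 0,"dx": 0,"dy": 0,"dz": 2.5,"gripper": -1}
    - {"rx": 0,"ry": 0,"rz": 0,"dx": 0,"dy": 0,"dz": 2.5,"gripper": -1}
    - {"rx": 0,"ry": 0,"rz": 0,"dx": 0,"dy": 0,"dz": 2.5,"gripper": -1}
    - {"rx": 0,"ry": 0,"rz": 0,"dx": 0,"dy": 0,"dz": 0,"gripper": -1}

```text
clock: 16.23
tcp_pos: [0.5273, 0.249, 0.1727]
orientation: [2.061, 1.75, 0.468]
contact_force: [0.7, -0.3, -1.0]
grip_width: 0.0114
gripper_force: 42.6
```

```bash
python3 err.py
```

```text
clock 16.225 F seat [ 0.11 -0.21 -1.24] turn needed (tool deg) [-0.01 -0.02  0.06]
comb point rel row, seat axes mm [ 0.06 -0.2   9.85] tool shift to row [ 0.19 -0.06  9.85]
```

step_arm:
  moves:
    - {"rx": 0,"ry": 0,"rz": 0,"dx": 0,"dy": 0,"dz": 1.5,"gripper": -1}
    - {"rx": 0,"ry": 0,"rz": 0,"dx": 0,"dy": 0,"dz": 1.5,"gripper": -1}
    - {"rx": 0,"ry": 0,"rz": 0,"dx": 0,"dy": 0,"dz": 1,"gripper": -1}
    - {"rx": 0,"ry": 0,"rz": 0,"dx": 0,"dy": 0,"dz": 1,"gripper": -1}
    - {"rx": 0,"ry": 0,"rz": 0,"dx": 0,"dy": 0,"dz": 0.5,"gripper": -1}
    - {"rx": 0,"ry": 0,"rz": 0,"dx": 0,"dy": 0,"dz": 0,"gripper": -1}

```text
clock: 16.98
tcp_pos: [0.53, 0.2487, 0.1682]
orientation: [2.061, 1.75, 0.469]
contact_force: [-1.1, -0.1, -0.3]
grip_width: 0.0115
gripper_force: 42.9
```

```bash
python3 err.py
```

```text
clock 16.975 F seat [-1.1  -0.31  0.27] turn needed (tool deg) [ 0.01 -0.03  0.06]
comb point rel row, seat axes mm [ 0.14 -0.1   4.63] tool shift to row [ 0.1  -0.14  4.63]
```

step_arm:
  moves:
    - {"rx": 0,"ry": 0,"rz": 0,"dx": 0,"dy": 0,"dz": 0.6,"gripper": -1}
    - {"rx": 0,"ry": 0,"rz": 0,"dx": 0,"dy": 0,"dz": 0.6,"gripper": -1}
    - {"rx": 0,"ry": 0,"rz": 0,"dx": 0,"dy": 0,"dz": 0.6,"gripper": -1}
    - {"rx": 0,"ry": 0,"rz": 0,"dx": 0,"dy": 0,"dz": 0,"gripper": -1}

```text
clock: 17.48
tcp_pos: [0.5301, 0.2487, 0.1681]
orientation: [2.059, 1.749, 0.469]
contact_force: [-15.1, -5.3, 16.4]
grip_width: 0.012
gripper_force: 46.4
```

```bash
python3 err.py
```

```text
clock 17.475 F seat [-3.93 -7.65 21.23] turn needed (tool deg) [0.12 0.02 0.09]
comb point rel row, seat axes mm [ 0.23 -0.09  4.44] tool shift to row [ 0.09 -0.24  4.44]
```

step_arm:
  moves:
    - {"rx": 0,"ry": 0,"rz": 0,"dx": 0,"dy": 0,"dz": -0.9,"gripper": -1}
    - {"rx": 0,"ry": 0,"rz": 0,"dx": 0,"dy": 0,"dz": 0,"gripper": -1}

```text
clock: 17.73
tcp_pos: [0.5301, 0.2487, 0.1681]
orientation: [2.06, 1.75, 0.469]
contact_force: [-8.3, -3.1, 9.4]
grip_width: 0.0111
gripper_force: 44.6
```

```bash
python3 err.py; python3 - <<'E'
from h import *
np.set_printoptions(precision=2,suppress=True)
o,p,R=stepinfo();print('moment tool',R.T@np.array(o['moment']),'F tool',R.T@np.array(o['contact_force']))
# forks vs comb ends in scene/top views: predicted geometry
S=r.grab_frame('scene');T=r.grab_frame('top')
g=lambda im,x,y,w,h,W,H:cv2.resize(im[y:y+h,x:x+w],(W,H),interpolation=cv2.INTER_CUBIC)
cv2.imwrite('pics/s9.png',S);cv2.imwrite('pics/t9.png',T)
E
```

```text
clock 17.725 F seat [-1.96 -4.46 11.95] turn needed (tool deg) [ 0.05 -0.02  0.08]
comb point rel row, seat axes mm [ 0.16 -0.04  4.5 ] tool shift to row [ 0.04 -0.16  4.5 ]
moment tool [ 0.98 -0.79 -0.  ] F tool [ -4.46  -1.95 -11.95]
```

Contact is 1.4 mm before the nominal height, possibly on one end first. I'll relieve the load, then let go so the comb settles, then check both ends by touch.

step_arm:
  moves:
    - {"rx": 0,"ry": 0,"rz": 0,"dx": 0,"dy": 0,"dz": -0.7,"gripper": -1}
    - {"rx": 0,"ry": 0,"rz": 0,"dx": 0,"dy": 0,"dz": 0,"gripper": -1}

```text
clock: 18.08
tcp_pos: [0.5301, 0.2487, 0.1682]
orientation: [2.061, 1.75, 0.469]
contact_force: [-4.1, -0.8, 4.0]
grip_width: 0.0117
gripper_force: 43.6
```

```bash
python3 err.py
```

```text
clock 18.075 F seat [-1.38 -1.49  5.45] turn needed (tool deg) [ 0.01 -0.03  0.06]
comb point rel row, seat axes mm [ 0.18 -0.05  4.53] tool shift to row [ 0.05 -0.18  4.53]
```

step_arm:
  grip_force: 20
  moves:
    - {"rx": 0,"ry": 0,"rz": 0,"dx": 0,"dy": 0,"dz": 0,"gripper": -1}
    - {"rx": 0,"ry": 0,"rz": 0,"dx": 0,"dy": 0,"dz": 0,"gripper": -0.6}
    - {"rx": 0,"ry": 0,"rz": 0,"dx": 0,"dy": 0,"dz": 0,"gripper": -0.4}
    - {"rx": 0,"ry": 0,"rz": 0,"dx": 0,"dy": 0,"dz": 0,"gripper": -0.2}
    - {"rx": 0,"ry": 0,"rz": 0,"dx": 0,"dy": 0,"dz": 0,"gripper": 0}
    - {"rx": 0,"ry": 0,"rz": 0,"dx": 0,"dy": 0,"dz": 0,"gripper": 0}

```text
clock: 18.82
tcp_pos: [0.5302, 0.2487, 0.168]
orientation: [2.061, 1.75, 0.469]
contact_force: [0.2, -0.2, -0.0]
grip_width: 0.0425
gripper_force: 0.0
```

```bash
python3 err.py; cat > topface.py <<'E'
from h import *
np.set_printoptions(precision=2,suppress=True)
o,p,R=stepinfo();c=r.camera_info('wrist');f=r.grab_frame('wrist')
lab=cv2.GaussianBlur(cv2.cvtColor(f,cv2.COLOR_BGR2LAB),(1,9),0).astype(float)
def edge(y,x0,x1):
    g=np.abs(np.diff(lab[y,x0:x1],axis=0)).sum(1);i=int(g.argmax())
    if i<1 or i>len(g)-2:return x0+i+.5
    w=g[i-1:i+2];return x0+i+.5+(w[2]-w[0])/w.sum()
for y in range(16,280,16):
    l,rr=edge(y,228,256),edge(y,262,292)
    oo,d=ray(c,[(l,y),(rr,y)]);oo=(oo-p)@R*1000;d=d@R
    s=11.8/abs(d[1,1]/d[1,2]-d[0,1]/d[0,2]);q=oo+(d[0]/d[0,2]+d[1]/d[1,2])/2*s
    print(y,round(l,1),round(rr,1),q)
print([(y,int(lab[y,260].sum())) for y in range(2,30,2)])
E
python3 topface.py
```

```text
clock 18.825 F seat [ 0.16 -0.12 -0.14] turn needed (tool deg) [ 0.   -0.03  0.06]
comb point rel row, seat axes mm [ 0.19 -0.08  4.33] tool shift to row [ 0.08 -0.19  4.33]
16 228.5 270.2 [ 98.92  -3.36 -18.19]
32 228.5 272.7 [ 93.5   -2.88 -24.64]
48 228.5 273.4 [ 89.09  -2.74 -27.09]
64 230.4 279.3 [ 84.34  -1.63 -35.33]
80 229.8 268.8 [ 81.45  -3.58 -15.26]
96 230.8 268.8 [ 76.74  -3.51 -13.6 ]
112 230.7 273.2 [ 72.46  -2.59 -26.01]
128 230.7 275.4 [ 68.6   -2.2  -31.67]
144 230.8 273.9 [ 64.05  -2.46 -29.42]
160 231.6 272.5 [ 58.94  -2.64 -25.96]
176 231.7 268.1 [ 51.65  -3.6  -15.44]
192 232.5 268.1 [ 46.08  -3.54 -14.89]
208 232.8 267.9 [ 40.44  -3.57 -14.79]
224 233.3 267.7 [ 34.56  -3.56 -14.56]
240 233.4 272.6 [ 35.13  -2.44 -28.85]
256 234.6 267.5 [ 21.76  -3.52 -13.39]
272 234.6 267.4 [ 16.01  -3.55 -14.7 ]
[(2, 428), (4, 428), (6, 429), (8, 426), (10, 422), (12, 423), (14, 428), (16, 429), (18, 429), (20, 429), (22, 430), (24, 429), (26, 429), (28, 429)]
```

After release the comb dropped about 3 mm evenly and rests against the lower prongs. I'll withdraw straight back, close the fingers, and feel the top of the back near each end.

step_arm:
  moves:
    - {"rx": 0,"ry": 0,"rz": 0,"dx": 0,"dy": -1.5,"dz": 0,"gripper": 0.3}
    - {"rx": 0,"ry": 0,"rz": 0,"dx": 0,"dy": -1.5,"dz": -5,"gripper": 0.3}
    - {"rx": 0,"ry": 0,"rz": 0,"dx": 0,"dy": 0,"dz": -15,"gripper": 0.3}
    - {"rx": 0,"ry": 0,"rz": 0,"dx": 0,"dy": 0,"dz": -20,"gripper": 0.3}
    - {"rx": 0,"ry": 0,"rz": 0,"dx": 0,"dy": 0,"dz": -20,"gripper": 0.3}
    - {"rx": 0,"ry": 0,"rz": 0,"dx": 30,"dy": 0,"dz": 0,"gripper": -1}
    - {"rx": 0,"ry": 0,"rz": 0,"dx": 30,"dy": 0,"dz": 0,"gripper": -1}
    - {"rx": 0,"ry": 0,"rz": 0,"dx": 0,"dy": 0,"dz": 0,"gripper": -1}
    - {"rx": 0,"ry": 0,"rz": 0,"dx": 0,"dy": 0,"dz": 0,"gripper": -1}
    - {"rx": 0,"ry": 0,"rz": 0,"dx": 0,"dy": 0,"dz": 0,"gripper": -1}

```text
clock: 20.12
tcp_pos: [0.5077, 0.3119, 0.2184]
orientation: [2.061, 1.749, 0.468]
contact_force: [0.3, 0.1, 0.2]
grip_width: -0.0004
gripper_force: 0.0
```

```bash
python3 err.py; python3 - <<'E'
from h import *
np.set_printoptions(precision=2,suppress=True)
f=r.grab_frame('wrist');cv2.imwrite('pics/w10.png',f)
o,p,R=stepinfo();c=r.camera_info('wrist')
row=np.array([.5425,.2462,.1453])
# comb side edges at several distances along the row: cast on plane z=43 above row
n=-R[:,2];h=cv2.cvtColor(f,cv2.COLOR_BGR2HSV)
for xx in(95,40,10,-15):
  px=proj(c,[row+R@np.array([xx,-3,-43])*1e-3])[0];y=int(px[1])
  if not 0<=y<384:print(xx,px);continue
  s=h[y,int(px[0])-45:int(px[0])+45]
  print(xx,px,'HSV every 3:',' '.join(f"{int(a[0])}/{int(a[1])}/{int(a[2])}" for a in s[::3]))
E
```

```text
clock 20.125 F seat [ 0.37  0.15 -0.02] turn needed (tool deg) [0.01 0.04 0.04]
comb point rel row, seat axes mm [-2.83 58.65 64.22] tool shift to row [-58.6    2.77  64.27]
95 [259.2 179.3] HSV every 3: 21/23/78 19/46/78 16/117/85 17/114/85 16/114/85 15/115/69 16/114/85 16/114/87 17/119/86 16/122/65 17/117/63 17/118/65 16/109/129 17/107/133 17/106/139 17/107/146 17/107/145 17/107/143 17/106/142 16/114/98 16/116/75 17/121/57 17/114/85 16/115/82 17/115/84 16/114/85 16/114/87 17/113/88 18/116/90 17/115/91
40 [259.2  274.94] HSV every 3: 60/62/33 60/62/45 57/62/41 60/64/32 60/34/15 135/46/11 150/18/14 120/39/13 150/21/12 170/48/16 20/11/68 15/15/69 15/15/68 23/15/69 0/13/19 60/18/14 165/46/11 23/15/68 18/18/69 15/15/69 12/18/70 15/13/39 120/30/17 150/30/17 110/45/17 120/30/17 0/18/14 60/67/46 60/55/46 58/65/47
10 [259.2 319.3] HSV every 3: 105/36/14 0/0/11 120/34/15 150/36/14 105/39/13 0/0/16 90/36/14 150/36/14 60/18/14 120/28/9 135/46/11 150/20/13 105/43/12 100/59/13 15/36/14 0/32/16 30/17/15 90/21/12 110/55/14 90/26/10 0/0/12 105/34/15 120/48/16 135/51/10 90/16/16 105/28/18 150/16/16 0/0/15 130/48/16 120/16/16
-15 [259.2  352.42] HSV every 3: 150/21/12 130/55/14 90/43/12 135/32/16 120/46/11 105/43/12 110/64/12 60/23/11 120/21/12 105/57/9 60/39/13 120/51/5 120/39/13 16/109/68 17/110/135 17/107/133 17/107/138 17/107/138 0/0/10 130/70/11 100/59/13 100/55/14 90/23/11 105/28/18 105/30/17 120/32/16 105/28/18 110/45/17 105/60/17 150/20/13
```

step_arm:
  moves:
    - {"rx": 0,"ry": 0,"rz": 0,"dx": 0,"dy": 0.4,"dz": 10,"gripper": -1}
    - {"rx": 0,"ry": 0,"rz": 0,"dx": 0,"dy": 0,"dz": 5,"gripper": -1}
    - {"rx": 0,"ry": 0,"rz": 0,"dx": 0,"dy": 0,"dz": 2,"gripper": -1}
    - {"rx": 0,"ry": 0,"rz": 0,"dx": 0,"dy": 0,"dz": 1,"gripper": -1}
    - {"rx": 0,"ry": 0,"rz": 0,"dx": 0,"dy": 0,"dz": 0,"gripper": -1}

```text
clock: 20.8
tcp_pos: [0.5169, 0.3117, 0.2031]
orientation: [2.061, 1.75, 0.469]
contact_force: [0.0, 0.6, 0.8]
grip_width: 0.0001
gripper_force: 0.0
```

step_arm:
  moves:
    - {"rx": 0,"ry": 0,"rz": 0,"dx": 0,"dy": 0,"dz": 1,"gripper": -1}
    - {"rx": 0,"ry": 0,"rz": 0,"dx": 0,"dy": 0,"dz": 0,"gripper": -1}

```text
clock: 21.05
tcp_pos: [0.5176, 0.3118, 0.2028]
orientation: [2.061, 1.75, 0.47]
contact_force: [-1.8, -0.7, 2.1]
grip_width: 0.0
gripper_force: 1.7
```

step_arm:
  moves:
    - {"rx": 0,"ry": 0,"rz": 0,"dx": 0,"dy": 0,"dz": 0.8,"gripper": -1}
    - {"rx": 0,"ry": 0,"rz": 0,"dx": 0,"dy": 0,"dz": 0,"gripper": -1}

```text
clock: 21.3
tcp_pos: [0.5182, 0.3118, 0.2028]
orientation: [2.06, 1.749, 0.471]
contact_force: [-3.4, -2.3, 9.1]
grip_width: -0.0003
gripper_force: 4.6
```

```bash
python3 err.py
```

```text
clock 21.3 F seat [ 1.94 -2.86  9.36] turn needed (tool deg) [ 0.12 -0.05  0.05]
comb point rel row, seat axes mm [-1.58 60.24 45.51] tool shift to row [-60.28   1.44  45.46]
```

step_arm:
  moves:
    - {"rx": 0,"ry": 0,"rz": 0,"dx": 0,"dy": 0,"dz": -10,"gripper": -1}
    - {"rx": 0,"ry": 0,"rz": 0,"dx": -40,"dy": 0,"dz": 0,"gripper": -1}
    - {"rx": 0,"ry": 0,"rz": 0,"dx": -40,"dy": 0,"dz": 0,"gripper": -1}
    - {"rx": 0,"ry": 0,"rz": 0,"dx": -30,"dy": 0,"dz": 0,"gripper": -1}
    - {"rx": 0,"ry": 0,"rz": 0,"dx": 0,"dy": 0,"dz": 5,"gripper": -1}
    - {"rx": 0,"ry": 0,"rz": 0,"dx": 0,"dy": 0,"dz": 2.5,"gripper": -1}
    - {"rx": 0,"ry": 0,"rz": 0,"dx": 0,"dy": 0,"dz": 0,"gripper": -1}

```text
clock: 22.18
tcp_pos: [0.4988, 0.2045, 0.2036]
orientation: [2.061, 1.752, 0.47]
contact_force: [0.1, -0.3, 0.0]
grip_width: 0.0002
gripper_force: 0.0
```

```bash
python3 err.py
```

```text
clock 22.175 F seat [ 0.15 -0.27 -0.03] turn needed (tool deg) [-0.03 -0.12  0.11]
comb point rel row, seat axes mm [ -2.59 -48.77  47.02] tool shift to row [48.66  2.7  47.12]
```

step_arm:
  moves:
    - {"rx": 0,"ry": 0,"rz": 0,"dx": 0,"dy": 0,"dz": 1,"gripper": -1}
    - {"rx": 0,"ry": 0,"rz": 0,"dx": 0,"dy": 0,"dz": 0,"gripper": -1}

```text
clock: 22.42
tcp_pos: [0.4992, 0.2037, 0.2028]
orientation: [2.061, 1.751, 0.469]
contact_force: [-0.6, -0.1, 1.1]
grip_width: 0.0002
gripper_force: 0.0
```

step_arm:
  moves:
    - {"rx": 0,"ry": 0,"rz": 0,"dx": 0,"dy": 0,"dz": 1,"gripper": -1}
    - {"rx": 0,"ry": 0,"rz": 0,"dx": 0,"dy": 0,"dz": 0,"gripper": -1}

```text
clock: 22.68
tcp_pos: [0.5002, 0.2035, 0.2028]
orientation: [2.06, 1.75, 0.471]
contact_force: [-2.7, 0.1, 6.4]
grip_width: 0.0001
gripper_force: 2.8
```

```bash
python3 err.py
```

```text
clock 22.675 F seat [ 0.88 -0.36  6.83] turn needed (tool deg) [ 0.1  -0.07  0.06]
comb point rel row, seat axes mm [ -1.58 -49.48  45.58] tool shift to row [49.42  1.55 45.64]
```

Both ends of the back are at the same height (45.5 vs 45.6). To check that it is fully down, I'll feel a prong top, which should be 5 mm below the comb's top if it is home.

step_arm:
  moves:
    - {"rx": 0,"ry": 0,"rz": 0,"dx": 0,"dy": 0,"dz": -12,"gripper": -1}
    - {"rx": 0,"ry": 0,"rz": 0,"dx": -29,"dy": 23,"dz": 0,"gripper": -1}
    - {"rx": 0,"ry": 0,"rz": 0,"dx": 0,"dy": 0,"dz": 8,"gripper": -1}
    - {"rx": 0,"ry": 0,"rz": 0,"dx": 0,"dy": 0,"dz": 5,"gripper": -1}
    - {"rx": 0,"ry": 0,"rz": 0,"dx": 0,"dy": 0,"dz": 1,"gripper": -1}
    - {"rx": 0,"ry": 0,"rz": 0,"dx": 0,"dy": 0,"dz": 0,"gripper": -1}

```text
clock: 23.42
tcp_pos: [0.5153, 0.1718, 0.2113]
orientation: [2.061, 1.752, 0.469]
contact_force: [-0.2, 0.4, 0.1]
grip_width: -0.0001
gripper_force: 0.0
```

```bash
python3 err.py
```

```text
clock 23.425 F seat [-0.2   0.34  0.22] turn needed (tool deg) [-0.05 -0.08  0.13]
comb point rel row, seat axes mm [ 19.96 -78.36  42.92] tool shift to row [ 78.35 -19.75  43.04]
```

step_arm:
  moves:
    - {"rx": 0,"ry": 0,"rz": 0,"dx": 0,"dy": 0,"dz": 1,"gripper": -1}
    - {"rx": 0,"ry": 0,"rz": 0,"dx": 0,"dy": 0,"dz": 0,"gripper": -1}

```text
clock: 23.68
tcp_pos: [0.5161, 0.1711, 0.2109]
orientation: [2.061, 1.751, 0.469]
contact_force: [-0.1, -0.3, -0.3]
grip_width: -0.0001
gripper_force: 0.0
```

step_arm:
  moves:
    - {"rx": 0,"ry": 0,"rz": 0,"dx": 0,"dy": 0,"dz": 1,"gripper": -1}
    - {"rx": 0,"ry": 0,"rz": 0,"dx": 0,"dy": 0,"dz": 0,"gripper": -1}

```text
clock: 23.92
tcp_pos: [0.5167, 0.1708, 0.21]
orientation: [2.061, 1.75, 0.469]
contact_force: [0.2, -0.2, 0.5]
grip_width: 0.0
gripper_force: 0.0
```

```bash
python3 err.py
```

```text
clock 23.925 F seat [ 0.49 -0.12  0.31] turn needed (tool deg) [ 0.   -0.03  0.06]
comb point rel row, seat axes mm [ 20.68 -79.12  40.99] tool shift to row [ 79.12 -20.6   41.04]
```

step_arm:
  moves:
    - {"rx": 0,"ry": 0,"rz": 0,"dx": 0,"dy": 0,"dz": 1,"gripper": -1}
    - {"rx": 0,"ry": 0,"rz": 0,"dx": 0,"dy": 0,"dz": 0,"gripper": -1}

```text
clock: 24.18
tcp_pos: [0.5171, 0.1708, 0.2093]
orientation: [2.061, 1.75, 0.469]
contact_force: [-2.4, -0.8, 3.3]
grip_width: -0.0
gripper_force: 2.0
```

```bash
python3 err.py
```

```text
clock 24.175 F seat [-0.3  -1.19  3.94] turn needed (tool deg) [ 0.02 -0.02  0.06]
comb point rel row, seat axes mm [ 20.72 -79.07  40.2 ] tool shift to row [ 79.07 -20.64  40.23]
```

step_arm:
  moves:
    - {"rx": 0,"ry": 0,"rz": 0,"dx": 0,"dy": 0,"dz": 0.8,"gripper": -1}
    - {"rx": 0,"ry": 0,"rz": 0,"dx": 0,"dy": 0,"dz": 0,"gripper": -1}

```text
clock: 24.42
tcp_pos: [0.5172, 0.1708, 0.2091]
orientation: [2.06, 1.75, 0.469]
contact_force: [-8.9, -1.8, 12.2]
grip_width: -0.0003
gripper_force: 7.2
```

```bash
python3 err.py
```

```text
clock 24.425 F seat [-1.28 -3.19 14.83] turn needed (tool deg) [ 0.06 -0.    0.09]
comb point rel row, seat axes mm [ 20.71 -78.99  39.95] tool shift to row [ 79.02 -20.63  39.93]
```

The prong top is at 40.1 and the comb top at 45.5, a difference of 5.4 mm against a nominal 5. The back is therefore down on both slot floors, within feel. I'll withdraw clear and hand in.

step_arm:
  moves:
    - {"rx": 0,"ry": 0,"rz": 0,"dx": 0,"dy": 0,"dz": -15,"gripper": -1}
    - {"rx": 0,"ry": 0,"rz": 0,"dx": 0,"dy": 0,"dz": -40,"gripper": -1}
    - {"rx": 0,"ry": 0,"rz": 0,"dx": 0,"dy": 0,"dz": -40,"gripper": -1}
    - {"rx": 0,"ry": 0,"rz": 0,"dx": 40,"dy": -20,"dz": -10,"gripper": -1}
    - {"rx": 0,"ry": 0,"rz": 0,"dx": 40,"dy": 0,"dz": 0,"gripper": -1}
    - {"rx": 0,"ry": 0,"rz": 0,"dx": 0,"dy": 0,"dz": 0,"gripper": -1}
    - {"rx": 0,"ry": 0,"rz": 0,"dx": 0,"dy": 0,"dz": 0,"gripper": -1}

```text
clock: 25.3
tcp_pos: [0.4615, 0.2601, 0.2888]
orientation: [2.062, 1.75, 0.467]
contact_force: [1.0, 0.2, 0.3]
grip_width: -0.0003
gripper_force: 0.0
```

```bash
python3 - <<'E'
from h import *
np.set_printoptions(precision=2,suppress=True)
o,p,R=stepinfo();c=r.camera_info('wrist');f=r.grab_frame('wrist');cv2.imwrite('pics/w11.png',f)
row=np.array([.5425,.2462,.1453]);g=cv2.cvtColor(f,cv2.COLOR_BGR2LAB).astype(float);g=cv2.GaussianBlur(g,(1,5),0)
for xx in(95,70,60,36,12,-12):   # comb top, tool y of both long edges on the plane of its top
    px=proj(c,[row+R@np.array([xx,-2,-45])*1e-3])[0];y=int(round(px[1]));x=int(px[0])
    if not 0<=y<384:continue
    d=np.abs(np.diff(g[y],axis=0)).sum(1);l=x-14+d[x-14:x-3].argmax();q=x+3+d[x+3:x+14].argmax()
    oo,dd=ray(c,[(l+.5,y),(q+.5,y)]);n=-R[:,2];P=oo+dd*(((row+n*.045-oo)@n)/(dd@n))[:,None]
    print(xx,px,((P-row)@R*1000)[:,1])
E
```

```text
95 [256.67  68.95] [-8.99  2.7 ]
70 [256.73 106.  ] [-8.51  2.78]
60 [256.75 120.36] [-8.59  2.81]
36 [256.82 153.67] [-8.82  2.89]
12 [256.88 185.32] [-8.3   2.98]
-12 [256.94 215.28] [-8.53  2.3 ]
```

```bash
python3 -c "
from bench import r
print(r.hand_in())"
```

```text
the job is handed in; nothing more can be done
None
```

The six-tooth comb is fitted across the five tiles and released, and I handed the job in at about 25 s. By touch its two ends are level, 5.4 mm above the prong tops (5 mm nominal). It leans about 2° against the lower prongs, and I never touched the other comb or the brush pot.

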